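Cull broken brake shoes and clamp the good ones in the rack

ROBOT

A 7-joint arm with a two-finger parallel gripper is mounted at the origin on the work surface. World frame = base frame: x ahead of the robot, y to its left, z up, the work surface at z = 0. Lengths are in m, angles in rad, forces in N, time in s.
With the tool pointing down it reaches from about 0.4 to 0.85 m from the base axis. Payload 10.4 kg.
Tool frame: the origin (TCP) lies at the very end of the fingers, on their centre line; the grasp point (between the pads) lies 19 mm behind it; z points along the fingers, y is the line along which they close (so a half turn about z gives the same grasp; the last joint's range is limited). The gripper opens to 85 mm and grips with 20 to 120 N. Pads are 22 mm wide; open, the fingers measure 114 mm over their backs; the gripper's body (76 mm by 85 mm) begins 54 mm behind the grasp point. The pads swing forward as they close: fully open they stand 13 mm farther back than shut.
Start: joints at [-1.291, 0.332, -0.065, 1.46, 0.022, 1.35, -0.088], TCP at [0.186, 0.597, 0.231] pointing down, gripper open.
Joint ranges: [-2.6, 2.6], [-0.5, 2.12], [-1.47, 1.34], [0.16, 2.42], [-1.27, 4.41], [0.06, 2.06], [-2.6, 2.6]. Speed limits (rad/s): [2.22, 2.22, 2.79, 2.79, 3.14, 3.14, 3.14].

INTERFACE

Orientations are given as a unit quaternion [x, y, z, w].
In Python, from workcell import * gives the robot as it stands. The module is installed in compiled form; this text tells all that it offers.
- The arm moves only by the tool carry_out, never from a script. Its argument "motion" is a list of rows, each an object with "xyz": the shift along the tool's x, y, z in m, a list of three; "angular": the turn, a rotation vector about the tool's x, y, z in degrees, a list of three. A call has 1 to 12 rows; each row is the pose to reach, as a shift and turn from the pose commanded when the call began, along the tool's axes at that moment; what a row does not reach only later rows make up. A row lasts 1/10 s, in which the tool goes at most 50 mm and 8.59 degrees, less where a joint would pass 70% of its speed; a pose out of reach is approached as far as the arm can. A call with a gripper value outside its range is refused whole. "hand" is the opening, from 0 (shut) to 1 (fully open), set as the call begins (left out, the last holds). The fingers move at their own pace and stop on an object; "grip_force" is the grip in N (left out, the last holds). Time passes only in rows, so rows that repeat a pose let the fingers close. It gives the time, the measured TCP pose, the force, the opening and the grip force at its end, in the units of the state.
- get_obs(): the state, without advancing time (a new reading comes with each control period).
- camera(name): name is "side" or "top" or "wrist"; returns a dict with "img" (480x640x3 uint8, red, green, blue), "fx", "fy", "cx", "cy" (pixels), "k1" (the pictures are not rectified: a ray, as slopes to the right and down, at radius r is drawn at 1 + k1 r^2 times it, then the intrinsics apply), "extrinsics" (4x4, takes a point from camera to world coordinates). Camera axes: x right, y up, looking along -z (the intrinsics and any distortion apply to the point x, -y, -z); pixel columns grow to the right and rows downward; lengths in m; the calibration is good to about 2 mm. A picture is of the moment at which its call begins. There is no depth.
- hand_in(): hands the job in; it is judged then, once.
The state is a dict: "clock": time; "joint_pos": joint angles; "joint_velocities": joint speeds; "tau": joint torques, N m; "position": TCP position; "ee_rot": TCP orientation; "ft_force": force on the tool from outside, world axes, zero at the start; "torque": the same for the moment, N m; "grip_width": opening from 0.0 (shut) to 1.0 (fully open); "grasp_force": force on a finger pad.
Only numpy, scipy, OpenCV 4.12 (cv2) and the standard library are available. Lean on these libraries where they do the work, as an engineer would, in place of code of your own. Each camera call takes 0.05 s, during which the arm holds its last target. There are 200 camera calls.

TASK

Sort the brake shoes lying on the bench: first wind the rack's crank back to open its clamp fully, then stack every whole shoe flat and square in the rack, one on another, lay the brass cap plate on top of the stack, and then wind the crank until the clamp is fully home. Any shoe with a piece broken off goes in the grey scrap tray instead, at any time. Leave the bushing, the wedge and the mallet alone.

Things in the scene. Friction and masses are not known exactly. Their poses are not given: they have to be found in the camera images.
- shoe1: WHOLE cast iron brake shoe, 128 (y) x 44 (x) x 24 mm high, 0.7 kg. Flat back at x = +22; hollow face: flat at x = -4 for |y| < 14, then two equal horns slope out to x = -22 at |y| = 57. Grip across x at the middle, 26 mm thick, x = -4 to +22. Balances near x = +5. Origin: middle of the underside (flat back to +x), z up. May be absent (None).
- shoe2: As shoe1: a WHOLE shoe.
- shoe3: As shoe1: a WHOLE shoe.
- snapped: BROKEN shoe: same casting, origin and axes as shoe1, but the whole +y end has snapped off: only about 88 mm long, from y = -64 to about +25 mm. About 0.45 kg, balances near x = +6, y = -22 mm; the middle grip of a whole shoe still holds it. May be absent (None).
- chipped: BROKEN shoe: as shoe1, still 128 mm long, but the horn of its hollow face at the +y end is broken away: this end is 20 mm thick (x = 2 to 22 mm), the other 44 mm. About 0.55 kg, balances near x = +7, y = -11 mm; the middle grip still holds it. May be absent (None).
- cap: Cap plate: brass plate 38 (x) by 116 (y) by 8 mm with an upright round knob, 26 mm in diameter and 34 mm tall, at its middle (knob from 8 to 42 mm above the origin). 0.4 kg. Origin: middle of the underside. Always present.
- rack: Green angle-iron rack, fixed. Origin: under the middle of the pocket, on the bench; x across the pocket, y along it to the clamp and crank. Base plate 8 mm thick, 75 mm wide, from y = -72 to +180 mm.
- pocket (a point): Middle of the pocket's floor, 8 mm above the bench, axes as the rack's. Shoes lie here, length along y, hollow side either way. Corner uprights 77 mm tall (to 85 mm above the bench), 52 mm clear across x, stand at y = -45 to -71 (end stops at y = -67) and y = +42 to +62 mm; between them the sides are open for fingers. Holds 3 shoes and the cap.
- crank (a joint): Crank angle, rad: 0 = clamp fully open (stop), 2.4 = clamp fully home (stop); grows turning clockwise seen from above. Geared to the clamp jaw (35 mm in 2.4 rad), turns easily (1 to 4 N at the handle), stays where it is left.
- crank_axis (a point): Point on the crank's upright axis, 90 mm above the bench, at y = 148 mm in the rack's frame. The screw housing under it is 50 by 36 mm; the crank arm is 70 to 83 mm above the bench.
- crank_grip (a point): Middle of the upright round crank handle, 108 mm above the bench, 50 mm from the axis; handle 22 mm in diameter, from 82 to 128 mm above the bench. Swings on the side away from the pocket: from 1.2 rad to the rack's -x side of its +y direction (open) to 1.2 rad to the +x side (home). It can turn within the fingers.
- jaw_face (a point): Middle of the clamp jaw's face (46 wide, 62 mm tall), at y = +100.5 mm in the rack's frame when open, +65.5 mm when home, where it pushes the shoes' ends square: shoes may be loaded a few mm towards it, clear of the end stops.
- tray: Grey scrap tray, fixed: 210 (x) by 170 (y) by 22 mm outside, walls and floor 4 mm. Origin: middle of the underside. Two pieces fit side by side with their lengths along y.
- bushing: Bystander: brass bushing, 48 mm across, 45 mm tall, standing on end.
- wedge: Bystander: red steel wedge, about 90 by 30 by 25 mm.
- mallet: Bystander: mallet with a white nylon head 100 mm long and 48 mm across at its origin, wooden handle of 220 mm towards its -x.
Things that resemble listed ones, but are neither listed nor needed, are in the scene too. What is shaped like the shoe1 but blue or purple is not meant.

How it is judged:
On the way, in this order (a step that is already met when the one before it is completed fails the run):
1. the clamp is wound fully open (crank below 0.25 rad) (value of joint crank below 0.25 rad), for 0.2 s.
2. every whole shoe lies flat in the pocket (x of shoe1 in the frame of pocket between -0.01 and 0.01 m and y of shoe1 in the frame of pocket between -0.01 and 0.045 m and z of shoe1 in the frame of pocket between -0.006 and 0.056 m and angle between each of shoe1, shoe2, shoe3's own z axis and vertical below 0.1 rad and angle between the y axis of each of shoe1, shoe2, shoe3 and the y axis of pocket, either way round below 0.12 rad and x of shoe2 in the frame of pocket between -0.01 and 0.01 m and y of shoe2 in the frame of pocket between -0.01 and 0.045 m and z of shoe2 in the frame of pocket between -0.006 and 0.056 m and x of shoe3 in the frame of pocket between -0.01 and 0.01 m and y of shoe3 in the frame of pocket between -0.01 and 0.045 m and z of shoe3 in the frame of pocket between -0.006 and 0.056 m), for 0.2 s.
3. the cap plate lies on top of the stacked shoes (x of cap in the frame of pocket between -0.015 and 0.015 m and y of cap in the frame of pocket between -0.02 and 0.02 m and angle between cap's own z axis and vertical below 0.1 rad and angle between the y axis of cap and the y axis of pocket, either way round below 0.2 rad and linear speed of cap below 0.03 m/s and z of cap in the frame of pocket below 0.08 m and z of cap in the frame of shoe1 above 0.018 m and z of cap in the frame of shoe2 above 0.018 m and z of cap in the frame of shoe3 above 0.018 m and contact force between cap and the fingers below 0.1 N), for 0.2 s.
4. the clamp is wound home (crank above 2.25 rad) (value of joint crank above 2.25 rad), for 0.2 s.
At the end, for the whole second after the job is handed in: Whole shoes lie flat (0.1 rad) and square (0.12) in the pocket, within 10 mm of its middle in x and y; the cap lies on top of all, within 15 mm (x), 20 mm (y), 0.2 rad; crank above 2.25 rad; broken shoes rest in the tray (origin inside its walls, under 45 mm up) (x of shoe1 in the frame of pocket between -0.01 and 0.01 m and y of shoe1 in the frame of pocket between -0.01 and 0.01 m and z of shoe1 in the frame of pocket between -0.006 and 0.056 m and angle between each of shoe1, shoe2, shoe3, cap's own z axis and vertical below 0.1 rad and angle between the y axis of each of shoe1, shoe2, shoe3 and the y axis of pocket, either way round below 0.12 rad and x of shoe2 in the frame of pocket between -0.01 and 0.01 m and y of shoe2 in the frame of pocket between -0.01 and 0.01 m and z of shoe2 in the frame of pocket between -0.006 and 0.056 m and x of shoe3 in the frame of pocket between -0.01 and 0.01 m and y of shoe3 in the frame of pocket between -0.01 and 0.01 m and z of shoe3 in the frame of pocket between -0.006 and 0.056 m and x of snapped in the frame of tray between -0.09 and 0.09 m and y of snapped in the frame of tray between -0.07 and 0.07 m and z of snapped in the frame of tray between -0.004 and 0.045 m and linear speed of each of snapped, chipped, cap below 0.03 m/s and x of chipped in the frame of tray between -0.09 and 0.09 m and y of chipped in the frame of tray between -0.07 and 0.07 m and z of chipped in the frame of tray between -0.004 and 0.045 m and x of cap in the frame of pocket between -0.015 and 0.015 m and y of cap in the frame of pocket between -0.02 and 0.02 m and angle between the y axis of cap and the y axis of pocket, either way round below 0.2 rad and z of cap in the frame of pocket below 0.08 m and z of cap in the frame of shoe1 above 0.018 m and z of cap in the frame of shoe2 above 0.018 m and z of cap in the frame of shoe3 above 0.018 m and value of joint crank above 2.25 rad); the robot touches nothing.
It fails at once if the bushing is moved more than 30 mm (distance of bushing from where it was at the start of the episode above 0.03 m).
It fails at once if the wedge is moved more than 30 mm (distance of wedge from where it was at the start of the episode above 0.03 m).
It fails at once if the mallet is moved more than 30 mm (distance of mallet from where it was at the start of the episode above 0.03 m).
Of shoe1, shoe2, shoe3 only 2 to 3 are there at a start; the rules pass over those that are not, and their reading is None.
Of snapped, chipped only 1 to 2 are there at a start; the rules pass over those that are not, and their reading is None.
At some moment in a run one of shoe1, shoe2, shoe3, snapped, chipped may be knocked a few centimetres aside while the robot is not near it.
It also fails if it takes over 208 s, if anything falls off the work surface, if the arm or the gripper's body presses on something with over 40 N, if the wrist force passes 120 N, or if a joint passes its speed limit or range.

## Working session

There is one attempt and no reset: what is moved stays moved. The work goes in short steps, Python scripts to look and compute and a tool call to move; the robot and the scene stay as the last step left them, time stands still between calls to the robot, and variables do not carry over. Pictures are saved under pics/ and viewed, at most 14 in all, crops included, and the job is handed in when it is done.

Besides the shell and the picture viewer there is one more tool, called after "Call:" as name(argument=value, ...), one argument or row to a line, values as JSON. carry_out: Moves the arm, as the interface text tells. Its arguments: {"type":"object","properties":{"motion":{"type":"array"},"hand":{"type":"number"},"grip_force":{"type":"number"}},"required":["motion"]}

```bash
mkdir -p pics; cat > h.py <<'E'
from workcell import *
import numpy as np, cv2
from scipy.spatial.transform import Rotation as R
def snap(name,fn=None):
    c=camera(name)
    np.savez('last_%s.npz'%name,**{k:np.array(v) for k,v in c.items()})
    if fn: cv2.imwrite('pics/'+fn,c['img'][:,:,::-1])
    return c
def load(name):
    d=np.load('last_%s.npz'%name); return {k:d[k] for k in d.files}
def ray(c,u,v):
    p=np.array([[(u-c['cx'])/c['fx'],(v-c['cy'])/c['fy']]],float)
    q=p[0].copy()
    for _ in range(30): q=p[0]/(1+float(c['k1'])*(q@q))
    E=np.array(c['extrinsics']); d=E[:3,:3]@np.array([q[0],-q[1],-1]); return E[:3,3],d
def pt(c,u,v,z):
    o,d=ray(c,u,v); return o+d*(z-o[2])/d[2]
def proj(c,P):
    E=np.array(c['extrinsics']); q=E[:3,:3].T@(np.asarray(P)-E[:3,3]); s=np.array([q[0],-q[1]])/-q[2]
    s=s*(1+float(c['k1'])*(s@s)); return np.array([c['cx']+c['fx']*s[0],c['cy']+c['fy']*s[1]])
E
python3 - <<'E'
from h import *
o=get_obs(); print({k:np.round(v,3).tolist() for k,v in o.items()})
for n in('top','side'):
    c=snap(n,n+'0.png'); print(n,c['fx'],c['k1'],np.round(c['extrinsics'],3).tolist())
E
```

```text
{'clock': 0.0, 'joint_pos': [-1.291, 0.333, -0.065, 1.461, 0.022, 1.35, -0.089], 'joint_velocities': [0.001, -0.001, 0.001, 0.001, -0.0, -0.001, 0.002], 'tau': [-0.001, -62.545, 0.049, -39.16, 0.016, 0.01, -0.0], 'position': [0.186, 0.596, 0.231], 'ee_rot': [0.151, 0.989, -0.001, -0.0], 'ft_force': [-0.144, 0.437, 1.019], 'torque': [-0.01, -0.009, -0.041], 'grasp_force': 0.0, 'grip_width': 1.008}
top 513.1108409761041 -0.11638335164288692 [[0.025, 0.992, -0.126, 0.436], [-1.0, 0.026, 0.001, -0.023], [0.004, 0.126, 0.992, 1.308], [0.0, 0.0, 0.0, 1.0]]
side 503.13637958579 -0.11650319648519109 [[0.976, 0.119, -0.182, 0.39], [-0.217, 0.579, -0.786, -0.835], [0.012, 0.806, 0.591, 0.707], [0.0, 0.0, 0.0, 1.0]]
```

View pics/top0.png

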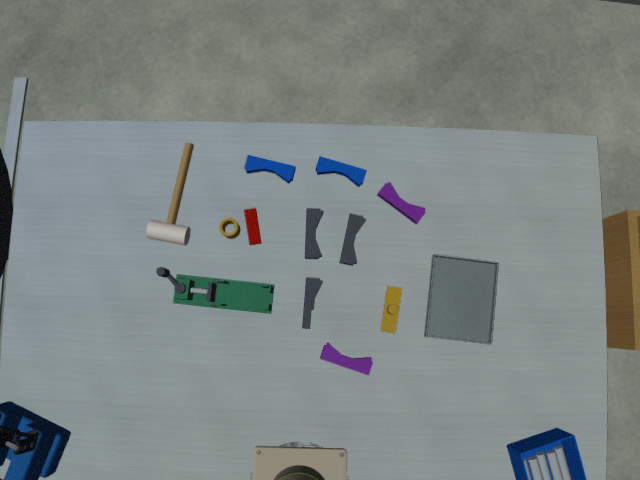

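View pics/side0.png

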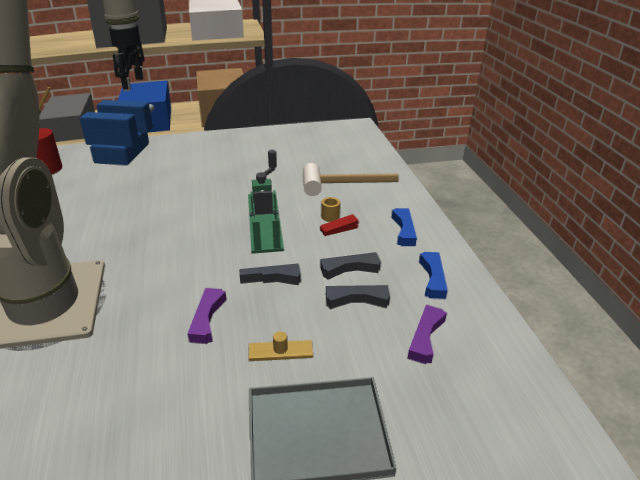

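Top view: grey shoes at (313,233) and (352,239) look whole. The one at (312,302) looks chipped, with a thin lower end. Blue and purple shapes are decoys, the cap is at (391,309), the tray at (461,299), and the rack runs 175–273 with its handle at (162,271). I'll confirm the shoes in an enlarged crop and measure them.

```bash
cat >> h.py <<'E'
def blobs(c,lo,hi,z,amin=150,amax=4000,box=(100,130,600,400)):
    h=cv2.cvtColor(c['img'],cv2.COLOR_RGB2HSV); m=cv2.inRange(h,np.array(lo),np.array(hi))
    out=[]
    for k in cv2.findContours(m,cv2.RETR_EXTERNAL,cv2.CHAIN_APPROX_NONE)[0]:
        a=cv2.contourArea(k)
        if not amin<a<amax: continue
        x,y=k[:,0].mean(0)
        if not(box[0]<x<box[2] and box[1]<y<box[3]): continue
        P=np.array([pt(c,u,v,z)[:2] for u,v in k[:,0]])
        out.append((np.round([x,y]),a,P))
    return out
def rect(P):
    (cx,cy),(w,h),a=cv2.minAreaRect((P*1000).astype(np.float32))
    if w<h: a+=90; w,h=h,w
    a=(a+90)%180-90   # long axis angle in world
    return np.round([cx,cy,w,h,a],1)
def shoe(P):
    # long axis u; hollow side; centre of origin
    cx,cy,w,h,a=rect(P); u=np.array([np.cos(np.radians(a)),np.sin(np.radians(a))]); n=np.array([-u[1],u[0]])
    m=(P.max(0)+P.min(0))/2; Q=P*1000-[cx,cy]; s=Q@u; t=Q@n; prof=[]
    for s0 in range(-60,61,10):
        k=abs(s-s0)<4
        if k.any(): prof.append((s0,round(t[k].min()),round(t[k].max())))
    return prof
E
python3 - <<'E'
from h import *
c=load('top')
cv2.imwrite('pics/crop1.png',cv2.resize(c['img'][190:350,140:420,::-1],None,fx=2.8,fy=2.8,interpolation=cv2.INTER_CUBIC))
hsv=cv2.cvtColor(c['img'],cv2.COLOR_RGB2HSV)
for p in [(310,225),(391,320),(391,309),(461,299),(240,300),(180,285),(162,271),(210,290),(350,400)]: print(p,hsv[p[1],p[0]])
print('shoes')
for b in blobs(c,(0,0,0),(179,110,110),.024): print(b[0],b[1],rect(b[2]),shoe(b[2]))
print('cap')
for b in blobs(c,(12,120,80),(32,255,255),.008): print(b[0],b[1],rect(b[2]))
print('green')
for b in blobs(c,(45,100,20),(90,255,255),.008): print(b[0],b[1],rect(b[2]))
E
```

```text
(310, 225) [116  25  70]
(391, 320) [ 23 188 144]
(391, 309) [ 23 186 145]
(461, 299) [ 93  25 104]
(240, 300) [ 76 135 100]
(180, 285) [105  51  70]
(162, 271) [117  34  74]
(210, 290) [101  32  64]
(350, 400) [ 87  17 149]
shoes
[212. 291.] 167.5 [493.5 236.1  73.3  32.   -5.9] [(-40, -11, -9), (-30, -16, -5), (-20, -15, 10), (-10, -11, 16), (0, -10, 10), (10, -10, 11), (20, -9, 11), (30, -15, -3), (40, -8, -6)]
[309. 301.] 506.0 [473.4 -16.6 128.7  41.3  -5.5] [(-60, -2, 16), (-50, -4, 16), (-40, -2, 16), (-30, -1, 17), (-20, -2, 18), (-10, -6, 17), (0, -7, 18), (10, -6, 19), (20, -9, 18), (30, -13, 19), (40, -15, 21), (50, -19, 19), (60, -20, 21)]
[171. 279.] 227.5 [522.1 340.3  92.   26.8  49.6] [(-40, -11, 12), (-30, -13, 13), (-20, -8, 8), (-10, -12, 4), (0, -9, 2), (10, -9, 3), (20, -13, 8), (30, -12, 13), (40, -10, 11), (50, 2, 2)]
[351. 239.] 631.0 [ 636.2 -116.5  130.9   43.1  -10.9] [(-60, -22, 21), (-50, -21, 21), (-40, -16, 21), (-30, -11, 21), (-20, -9, 20), (-10, -5, 20), (0, -5, 21), (10, -5, 21), (20, -8, 21), (30, -13, 21), (40, -17, 20), (50, -20, 21), (60, -21, 21)]
[312. 233.] 619.0 [ 6.502e+02 -1.850e+01  1.297e+02  4.340e+01 -6.000e-01] [(-60, -20, 20), (-50, -20, 20), (-40, -15, 21), (-30, -12, 21), (-20, -7, 21), (-10, -4, 22), (0, -3, 20), (10, -5, 20), (20, -8, 20), (30, -12, 21), (40, -17, 21), (50, -19, 22), (60, -22, 19)]
cap
[391. 309.] 591.5 [ 463.  -217.9  114.3   36.3   -7.7]
[229. 227.] 239.0 [662.7 201.6  47.3  44.1   2.7]
[180. 183.] 182.0 [778.1 335.4 215.3   9.7  -9.5]
green
[243. 296.] 1553.5 [486.9 156.3 147.9  72.8  85.6]
[193. 290.] 675.5 [497.3 283.9  97.2  72.7  85.5]
```

View pics/crop1.png

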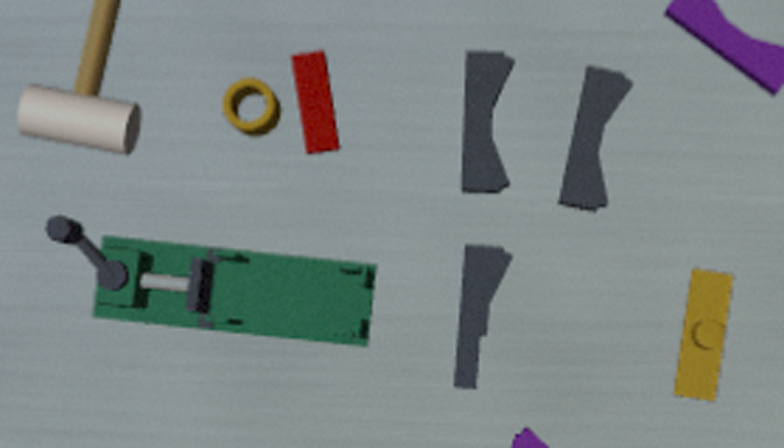

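Two whole shoes: A at px (312,233) and B at px (351,239). Both have symmetric 43 mm horns at each end. The chipped one, C at (309,301), has one end only 18 mm thick, so it goes to the tray. No snapped shoe and no third whole shoe. Next I'll get the rack, tray and crank poses.

```bash
python3 - <<'E'
from h import *
c=load('top')
cor=[(274.3,284.6),(271.4,313.6),(176.8,274.3),(173.2,302.9)]
W=[pt(c,*p,.008)[:2]*1000 for p in cor]; print(np.round(W,1))
print('widths',np.linalg.norm(W[0]-W[1]),np.linalg.norm(W[2]-W[3]),'len',np.linalg.norm(W[0]-W[2]),np.linalg.norm(W[1]-W[3]))
h=cv2.cvtColor(c['img'],cv2.COLOR_RGB2HSV); m=cv2.inRange(h,np.array([45,90,20]),np.array([95,255,255])); m[:, :150]=0;m[:,300:]=0;m[:250]=0;m[330:]=0
ys,xs=np.nonzero(m); P=np.array([pt(c,u,v,.008)[:2] for u,v in zip(xs,ys)]); r=rect(P);print('green all',r)
print('handle top',pt(c,162,272,.128)*1000,'hub',pt(c,180.5,287.5,.085)*1000)
print('knob',pt(c,393,309,.042)*1000)
# tray: corners by eye outer top z=.022
T=[pt(c,*p,.022)[:2]*1000 for p in [(433,255.5),(498,262),(491,343),(425,336)]]; print('tray',np.round(T,0),np.round(np.mean(T,0)))
E
```

```text
[[517.5  78. ]
 [444.1  82.9]
 [536.8 329.1]
 [463.6 334.4]]
widths 73.51832844446159 73.39727322511527 len 251.8146721209557 252.26408092231296
green all [491.2 207.2 251.1  73.5  85.7]
handle top [531.86536708 331.97082441 128.        ] hub [499.361537   297.46059772  85.        ]
knob [ 462.51279938 -218.67212993   42.        ]
tray [[ 600. -323.]
 [ 588. -492.]
 [ 382. -472.]
 [ 397. -303.]] [ 492. -398.]
```

```bash
cat >> h.py <<'E'
RO=np.array([.4867,.1526]); RA=np.radians(85.6)
def rk(x,y,z):
    u=np.array([np.cos(RA),np.sin(RA)]); v=np.array([u[1],-u[0]]); return np.r_[RO+v*x+u*y,z]
def tooldown(deg): # tool y along deg, z down
    a=np.radians(deg); y=np.array([np.cos(a),np.sin(a),0]); z=np.array([0,0,-1.]); return R.from_matrix(np.c_[np.cross(y,z),y,z])
def rel(P,deg,p0=None,R0=None):
    o=get_obs(); p0=np.array(o['position']) if p0 is None else p0
    R0=R.from_quat(o['ee_rot']) if R0 is None else R0
    T=tooldown(deg)
    return np.round(R0.inv().apply(np.asarray(P)-p0)*1000,1).tolist(), np.round(np.degrees((R0.inv()*T).as_rotvec()),1).tolist()
def crank(th,z): a=th-1.2; return rk(50e-3*np.sin(a),.148+50e-3*np.cos(a),z)
E
python3 - <<'E'
from h import *
print(crank(1.94,.09), rel(crank(1.94,.2),85.6), rel(crank(1.94,.09),85.6))
E
```

```text
[0.53450218 0.33439188 0.09      ] ([-410.4, -146.1, 30.8], [-0.1, -0.0, -13.0]) ([-410.4, -145.9, 140.8], [-0.1, -0.0, -13.0])
```

Call:
carry_out(
  motion=[
    {"xyz": [-0.205,-0.073,0.015],"angular": [0,0,-6.5]},
    {"xyz": [-0.41,-0.146,0.031],"angular": [0,0,-13]},
    {"xyz": [-0.41,-0.146,0.031],"angular": [0,0,-13]},
    {"xyz": [-0.41,-0.146,0.031],"angular": [0,0,-13]},
    {"xyz": [-0.41,-0.146,0.031],"angular": [0,0,-13]},
    {"xyz": [-0.41,-0.146,0.031],"angular": [0,0,-13]},
    {"xyz": [-0.41,-0.146,0.031],"angular": [0,0,-13]},
    {"xyz": [-0.41,-0.146,0.031],"angular": [0,0,-13]},
    {"xyz": [-0.41,-0.146,0.031],"angular": [0,0,-13]},
    {"xyz": [-0.41,-0.146,0.031],"angular": [0,0,-13]},
    {"xyz": [-0.41,-0.146,0.031],"angular": [0,0,-13]},
    {"xyz": [-0.41,-0.146,0.031],"angular": [0,0,-13]},
  ],
  hand=1,
)

```text
clock: 1.3
position: [0.533, 0.3363, 0.2001]
ee_rot: [0.037, 0.999, 0.0, -0.0]
ft_force: [-0.9, -0.1, -0.3]
grip_width: 1.003
grasp_force: 0.0
```

```bash
python3 - <<'E'
from h import *
c=snap('wrist','w1.png'); print(np.round(c['extrinsics'],3).tolist(),c['fx'],c['k1']); o=get_obs(); print(o['clock'],o['position'],o['joint_pos'],o['ft_force'])
print(rel(crank(1.94,.09),85.6)); print('hub proj',proj(c,rk(0,.148,.085)),'handle',proj(c,crank(1.94,.128)),'stops',[proj(c,rk(x,y,.085)).round().tolist() for x,y in((.026,.042),(-.026,.042),(.026,-.045),(-.026,-.045))])
E
```

```text
[[0.073, -0.943, -0.324, 0.448], [0.997, 0.069, 0.024, 0.342], [0.0, -0.325, 0.946, 0.344], [0.0, 0.0, 0.0, 1.0]] 347.13475128407543 -0.05843821325350413
1.35 [0.53288546 0.33651063 0.2002414 ] [-0.74108558  0.35833793  0.13621744  1.49720551 -0.05049272  1.28962806
  0.89802964] [0.71340111 0.67986934 0.07128527]
([-1.8, -2.1, 110.2], [0.0, -0.0, 0.2])
hub proj [275.4202704  194.47022287] handle [323.84571967 257.24524056] stops [[144.0, 227.0], [133.0, 160.0], [42.0, 227.0], [26.0, 163.0]]
```

View pics/w1.png

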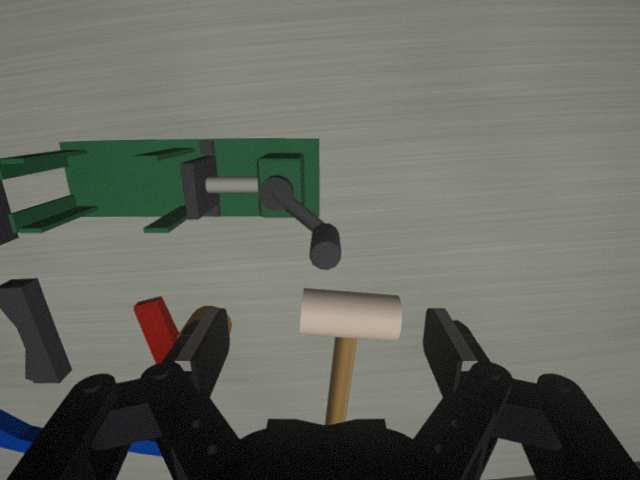

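The handle top is at about (325,250) and the hub at (276,191), both within 5 mm of prediction. I'll lower and grip the handle.

Call:
carry_out(
  motion=[
    {"xyz": [0.001,-0.002,0.04]},
    {"xyz": [0.001,-0.002,0.08]},
    {"xyz": [0.001,-0.002,0.1]},
    {"xyz": [0.001,-0.002,0.11]},
    {"xyz": [0.001,-0.002,0.11]},
  ],
)

```text
validation failed for argument at $.mo...
```

Call:
carry_out(
  motion=[
    {"xyz": [0,0,0]},
    {"xyz": [0,0,0]},
    {"xyz": [0,0,0]},
    {"xyz": [0,0,0]},
    {"xyz": [0,0,0]},
    {"xyz": [0,0,0]},
    {"xyz": [0,0,0]},
    {"xyz": [0,0,0]},
  ],
  hand=0,
  grip_force=30,
)

```text
validation failed for argument at $.mo...
```

```bash
python3 - <<'E'
from h import *
o=get_obs(); print(o['position'],o['grip_width'],o['grasp_force'],o['ft_force'])
p=np.array(o['position']); d=p[:2]-rk(0,.148,0)[:2]; u=np.array([np.cos(RA),np.sin(RA)]); v=np.array([u[1],-u[0]])
th=1.2+np.arctan2(d@v,d@u); print('th',th,np.hypot(*d))
for t in np.linspace(1.9,-0.03,21): print(round(t,2),rel(crank(t,p[2]),85.6))
E
```

```text
[0.53288546 0.33651063 0.2002414 ] 1.0028248035426632 0.0 [0.71340111 0.67986934 0.07128527]
th 1.8873113342607408 0.050341765788024885
1.9 ([-0.3, -0.7, -0.0], [0.0, -0.0, 0.2])
1.8 ([3.6, 2.3, 0.0], [0.0, -0.0, 0.2])
1.71 ([7.6, 4.8, 0.0], [0.0, -0.0, 0.2])
1.61 ([12.0, 7.0, 0.0], [0.0, -0.0, 0.2])
1.51 ([16.5, 8.7, 0.0], [0.0, -0.0, 0.2])
1.42 ([21.1, 10.0, 0.0], [0.0, -0.0, 0.2])
1.32 ([25.9, 10.8, 0.0], [0.0, -0.0, 0.2])
1.22 ([30.7, 11.2, 0.0], [0.0, -0.0, 0.2])
1.13 ([35.5, 11.1, 0.0], [0.0, -0.0, 0.2])
1.03 ([40.3, 10.5, 0.0], [0.0, -0.0, 0.2])
0.93 ([45.0, 9.5, 0.0], [0.0, -0.0, 0.2])
0.84 ([49.6, 8.0, 0.0], [0.0, -0.0, 0.2])
0.74 ([54.0, 6.1, 0.0], [0.0, -0.0, 0.2])
0.65 ([58.3, 3.8, 0.0], [0.0, -0.0, 0.2])
0.55 ([62.2, 1.1, 0.0], [0.0, -0.0, 0.2])
0.45 ([65.9, -2.0, 0.0], [0.0, -0.0, 0.2])
0.36 ([69.3, -5.5, 0.0], [0.0, -0.0, 0.2])
0.26 ([72.4, -9.2, 0.0], [0.0, -0.0, 0.2])
0.16 ([75.0, -13.2, 0.0], [0.0, -0.0, 0.2])
0.07 ([77.3, -17.5, 0.0], [0.0, -0.0, 0.2])
-0.03 ([79.1, -21.9, 0.0], [0.0, -0.0, 0.2])
```

Call:
carry_out(
  motion=[
    {"xyz": [0.001,-0.002,0.04],"angular": [0,0,0]},
    {"xyz": [0.001,-0.002,0.08],"angular": [0,0,0]},
    {"xyz": [0.001,-0.002,0.1],"angular": [0,0,0]},
    {"xyz": [0.001,-0.002,0.11],"angular": [0,0,0]},
    {"xyz": [0.001,-0.002,0.11],"angular": [0,0,0]},
  ],
)

```text
clock: 1.85
position: [0.5319, 0.3337, 0.0895]
ee_rot: [0.037, 0.999, -0.0, -0.001]
ft_force: [-0.1, -0.3, 0.7]
grip_width: 0.999
grasp_force: 0.0
```

Call:
carry_out(
  motion=[
    {"xyz": [0,0,0],"angular": [0,0,0]},
    {"xyz": [0,0,0],"angular": [0,0,0]},
    {"xyz": [0,0,0],"angular": [0,0,0]},
    {"xyz": [0,0,0],"angular": [0,0,0]},
    {"xyz": [0,0,0],"angular": [0,0,0]},
    {"xyz": [0,0,0],"angular": [0,0,0]},
    {"xyz": [0,0,0],"angular": [0,0,0]},
    {"xyz": [0,0,0],"angular": [0,0,0]},
  ],
  hand=0,
  grip_force=30,
)

```text
clock: 2.65
position: [0.5342, 0.3351, 0.0915]
ee_rot: [0.038, 0.999, 0.002, 0.002]
ft_force: [4.0, 7.0, 0.1]
grip_width: 0.246
grasp_force: 33.2
```

```bash
python3 - <<'E'
from h import *
o=get_obs(); print(o['position'],o['grip_width'],o['grasp_force'],o['ft_force'])
p=np.array(o['position']); d=p[:2]-rk(0,.148,0)[:2]; u=np.array([np.cos(RA),np.sin(RA)]); v=np.array([u[1],-u[0]])
th=1.2+np.arctan2(d@v,d@u); print('th',th,np.hypot(*d))
for t in np.linspace(1.9,-0.03,21)[1::2]: print(round(t,2),rel(crank(t,p[2]),85.6))
E
```

```text
[0.53418319 0.33505564 0.09149741] 0.24550363716965012 33.18796545267105 [4.03287291 7.00884304 0.06564329]
th 1.9260185344853604 0.05022676388370333
1.8 ([5.0, 3.6, -0.0], [0.2, 0.2, 0.1])
1.61 ([13.4, 8.3, -0.0], [0.2, 0.2, 0.1])
1.42 ([22.5, 11.3, -0.0], [0.2, 0.2, 0.1])
1.22 ([32.1, 12.5, -0.1], [0.2, 0.2, 0.1])
1.03 ([41.7, 11.8, -0.1], [0.2, 0.2, 0.1])
0.84 ([51.0, 9.3, -0.1], [0.2, 0.2, 0.1])
0.65 ([59.7, 5.0, -0.2], [0.2, 0.2, 0.1])
0.45 ([67.3, -0.8, -0.2], [0.2, 0.2, 0.1])
0.26 ([73.8, -8.0, -0.3], [0.2, 0.2, 0.1])
0.07 ([78.7, -16.3, -0.3], [0.2, 0.2, 0.1])
```

Call:
carry_out(
  motion=[
    {"xyz": [0.003,0.005,0],"angular": [0,0,0]},
    {"xyz": [0.011,0.01,0],"angular": [0,0,0]},
    {"xyz": [0.02,0.013,0],"angular": [0,0,0]},
    {"xyz": [0.03,0.014,0],"angular": [0,0,0]},
    {"xyz": [0.039,0.0135,0],"angular": [0,0,0]},
    {"xyz": [0.049,0.011,0],"angular": [0,0,0]},
    {"xyz": [0.057,0.0065,0],"angular": [0,0,0]},
    {"xyz": [0.065,0.001,0],"angular": [0,0,0]},
    {"xyz": [0.072,-0.0065,0],"angular": [0,0,0]},
    {"xyz": [0.0765,-0.015,0],"angular": [0,0,0]},
    {"xyz": [0.078,-0.02,0],"angular": [0,0,0]},
    {"xyz": [0.078,-0.02,0],"angular": [0,0,0]},
  ],
)

```text
clock: 3.85
position: [0.4433, 0.3316, 0.0916]
ee_rot: [0.031, 0.999, 0.006, -0.006]
ft_force: [-38.4, 31.3, 12.8]
grip_width: 0.194
grasp_force: 35.6
```

```bash
cat >> h.py <<'E'
def state():
    o=get_obs(); p=np.array(o['position']); d=p[:2]-rk(0,.148,0)[:2]; u=np.array([np.cos(RA),np.sin(RA)]); v=np.array([u[1],-u[0]])
    print(round(o['clock'],2),p.round(4),'grip',round(o['grip_width'],3),round(o['grasp_force'],1),'F',np.round(o['ft_force'],1),'th',round(1.2+np.arctan2(d@v,d@u),3),round(np.hypot(*d),4),'q',np.round(o['joint_pos'],2))
E
python3 -c "
from h import *
state()"
```

```text
3.85 [0.4433 0.3316 0.0916] grip 0.194 35.6 F [-38.4  31.3  12.8] th 0.074 0.0631 q [-0.8   0.3   0.1   1.82 -0.05  1.03  0.83]
```

```bash
python3 - <<'E'
from h import *
a=snap('wrist')['img']; s=snap('side'); state()
uv=proj(s,rk(0,.148,.09)).astype(int); print(uv)
b=s['img'][uv[1]-60:uv[1]+60,uv[0]-70:uv[0]+70]
b=cv2.resize(b,(560,480),interpolation=cv2.INTER_CUBIC); a=cv2.resize(a[0:420,100:540],(440*480//420-263,240))
cv2.imwrite('pics/x1.png',np.hstack([b,np.vstack([a,np.zeros_like(a)])])[:,:,::-1])
E
```

```text
3.95 [0.4434 0.3317 0.0916] grip 0.194 35.7 F [-38.6  31.1  12.6] th 0.075 0.0631 q [-0.8   0.3   0.1   1.82 -0.05  1.03  0.83]
[259 171]
```

View pics/x1.png

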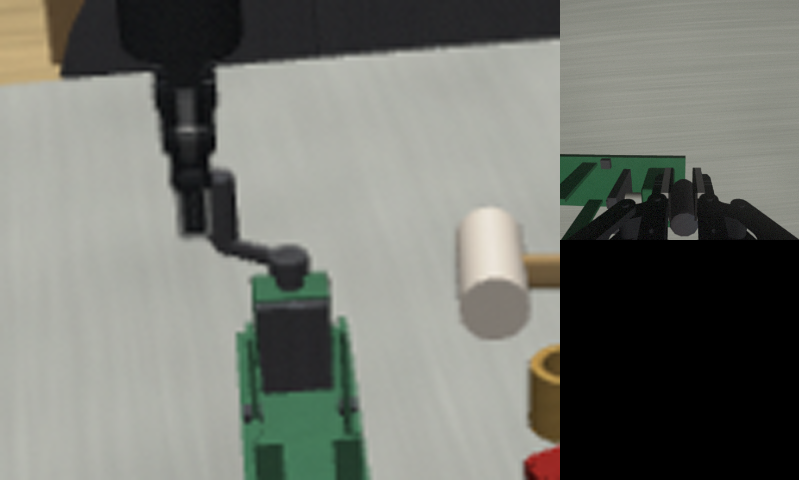

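The tool has slid sideways off the handle's centre line near the open stop. The crop shows the handle at about (222,205), hard against the pads. I'll release and look.

Call:
carry_out(
  motion=[
    {"xyz": [0,0,0],"angular": [0,0,0]},
    {"xyz": [0,0,0],"angular": [0,0,0]},
    {"xyz": [0,0,0],"angular": [0,0,0]},
    {"xyz": [0,0,0],"angular": [0,0,0]},
    {"xyz": [0,0,-0.05],"angular": [0,0,0]},
    {"xyz": [0,0,-0.1],"angular": [0,0,0]},
    {"xyz": [0,0,-0.1],"angular": [0,0,0]},
  ],
  hand=1,
)

```text
clock: 4.65
position: [0.4572, 0.3204, 0.1978]
ee_rot: [0.039, 0.999, 0.004, 0.004]
ft_force: [0.8, 0.1, 0.1]
grip_width: 1.001
grasp_force: 0.0
```

```bash
python3 - <<'E'
from h import *
state(); a=snap('wrist'); t=snap('top')
print('open handle top: wrist',proj(a,crank(0,.128)),'top',proj(t,crank(0,.128)),'hub',proj(a,rk(0,.148,.085)),proj(t,rk(0,.148,.085)))
A=cv2.resize(a['img'],(520,390)); b=cv2.resize(t['img'][250:330,150:220],(280,320),interpolation=cv2.INTER_CUBIC)
im=np.zeros((390,800,3),np.uint8); im[:,:520]=A; im[:320,520:]=b
cv2.imwrite('pics/x2.png',im[:,:,::-1])
E
```

```text
4.65 [0.4572 0.3204 0.1978] grip 1.001 0.0 F [0.8 0.1 0.1] th 0.013 0.0456 q [-0.8   0.2   0.12  1.7  -0.02  1.23  0.82]
open handle top: wrist [327.36487014 249.09851981] top [164.35749188 306.11448363] hub [304.57743061 283.42624028] [179.36286319 288.01062569]
```

View pics/x2.png

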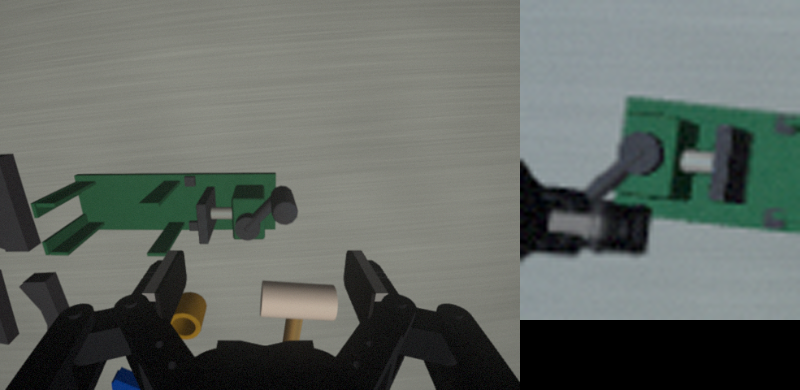

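```bash
python3 - <<'E'
from h import *
a=load('wrist'); u=np.array([np.cos(RA),np.sin(RA)]); v=np.array([u[1],-u[0]])
P=pt(a,352,247,.128); H=pt(a,304,283,.085); print(P,H); d=P[:2]-rk(0,.148,0)[:2]; print(1.2+np.arctan2(d@v,d@u),np.hypot(*d))
t=1.2+np.arctan2(d@v,d@u)
for z in (.2,.09): print(rel(P*[1,1,0]+[0,0,z],85.6), rel(crank(t,z),-4.4))
E
```

```text
[0.45280545 0.33802842 0.128     ] [0.49763027 0.29973078 0.085     ]
0.2491934779805084 0.05900167278522058
([3.6, 18.9, -8.0], [0.1, 0.1, -0.0]) ([-3.7, 13.7, -8.0], [0.2, 0.0, 90.0])
([3.9, 18.7, 102.0], [0.1, 0.1, -0.0]) ([-3.5, 13.4, 102.0], [0.2, 0.0, 90.0])
```

Call:
carry_out(
  motion=[
    {"xyz": [0.001,0.016,0],"angular": [0,0,0]},
    {"xyz": [0.001,0.016,0.04],"angular": [0,0,0]},
    {"xyz": [0.001,0.016,0.08],"angular": [0,0,0]},
    {"xyz": [0.001,0.016,0.1],"angular": [0,0,0]},
    {"xyz": [0.001,0.016,0.1],"angular": [0,0,0]},
  ],
)

```text
clock: 5.25
position: [0.4515, 0.334, 0.0859]
ee_rot: [0.038, 0.999, -0.003, -0.003]
ft_force: [0.6, 0.1, 0.4]
grip_width: 0.997
grasp_force: 0.0
```

Call:
carry_out(
  motion=[
    {"xyz": [0,0,0],"angular": [0,0,0]},
    {"xyz": [0,0,0],"angular": [0,0,0]},
    {"xyz": [0,0,0],"angular": [0,0,0]},
    {"xyz": [0,0,0],"angular": [0,0,0]},
    {"xyz": [0,0,0],"angular": [0,0,0]},
    {"xyz": [0,0,0],"angular": [0,0,0]},
    {"xyz": [0,0,0],"angular": [0,0,0]},
  ],
  hand=0,
  grip_force=20,
)

```text
clock: 5.95
position: [0.4537, 0.337, 0.0915]
ee_rot: [0.037, 0.999, 0.002, 0.0]
ft_force: [-2.4, 5.2, 2.8]
grip_width: 0.247
grasp_force: 22.1
```

```bash
python3 -c "
from h import *
state()"
```

```text
5.95 [0.4537 0.337  0.0915] grip 0.247 22.1 F [-2.4  5.2  2.8] th 0.246 0.0577 q [-0.81  0.32  0.1   1.79 -0.04  1.03  0.81]
```

Call:
carry_out(
  motion=[
    {"xyz": [0,-0.003,0],"angular": [0,0,0]},
    {"xyz": [0.001,-0.006,0],"angular": [0,0,0]},
    {"xyz": [0.001,-0.009,0],"angular": [0,0,0]},
    {"xyz": [0.002,-0.012,0],"angular": [0,0,0]},
    {"xyz": [0.002,-0.015,0],"angular": [0,0,0]},
    {"xyz": [0.002,-0.018,0],"angular": [0,0,0]},
    {"xyz": [0.002,-0.018,0],"angular": [0,0,0]},
  ],
)

```text
clock: 6.65
position: [0.4432, 0.3266, 0.0915]
ee_rot: [0.033, 0.999, 0.005, -0.004]
ft_force: [-28.0, 23.0, 9.5]
grip_width: 0.24
grasp_force: 21.8
```

```bash
python3 -c "
from h import *
state()"
```

```text
6.65 [0.4432 0.3266 0.0915] grip 0.24 21.8 F [-28.   23.    9.5] th 0.002 0.0609 q [-0.8   0.29  0.1   1.83 -0.05  1.03  0.83]
```

Call:
carry_out(
  motion=[
    {"xyz": [0,0,0],"angular": [0,0,0]},
    {"xyz": [0,0,0],"angular": [0,0,0]},
    {"xyz": [0,0,0],"angular": [0,0,0]},
    {"xyz": [0,0,0],"angular": [0,0,0]},
    {"xyz": [0,0,-0.05],"angular": [0,0,0]},
    {"xyz": [0,0,-0.1],"angular": [0,0,0]},
    {"xyz": [0,0,-0.15],"angular": [0,0,0]},
    {"xyz": [0,0,-0.15],"angular": [0,0,0]},
  ],
  hand=1,
)

```text
clock: 7.45
position: [0.4534, 0.3185, 0.2478]
ee_rot: [0.039, 0.999, 0.004, 0.004]
ft_force: [-0.1, 0.8, -1.2]
grip_width: 1.0
grasp_force: 0.0
```

```bash
python3 - <<'E'
from h import *
state(); a=snap('wrist'); s=snap('side')
for t in (0,.25,.5): print(t,proj(a,crank(t,.128)),proj(s,crank(t,.128)))
print('hub',proj(a,rk(0,.148,.085)),proj(s,rk(0,.148,.085)),'jaw top open', proj(a,rk(0,.1005,.07)),proj(s,rk(0,.1005,.07)),'home',proj(s,rk(0,.0655,.07)))
b=s['img'][130:260,220:320]; im=np.zeros((520,800,3),np.uint8); im[:,:400]=cv2.resize(b,(400,520),interpolation=cv2.INTER_CUBIC)
hu=proj(a,rk(0,.148,.085)).astype(int); q=a['img'][hu[1]-90:hu[1]+90,hu[0]-70:hu[0]+70]; print(hu); im[:514,400:800]=cv2.resize(q,(400,514),interpolation=cv2.INTER_CUBIC)
cv2.imwrite('pics/x3.png',im[:,:,::-1])
E
```

```text
7.45 [0.4534 0.3185 0.2478] grip 1.0 0.0 F [-0.1  0.8 -1.2] th -0.058 0.0483 q [-0.8   0.16  0.12  1.64 -0.02  1.33  0.81]
0 [329.34691525 230.87374807] [240.15543273 156.10662678]
0.25 [342.98940991 237.87544135] [242.43458951 154.02462707]
0.5 [354.10356665 247.70336299] [245.68686152 152.23024119]
hub [309.50492064 263.32463371] [259.85898036 173.39870572] jaw top open [262.53674892 257.46287463] [261.07840647 187.85190659] home [261.78789516 195.08947502]
[309 263]
```

View pics/x3.png

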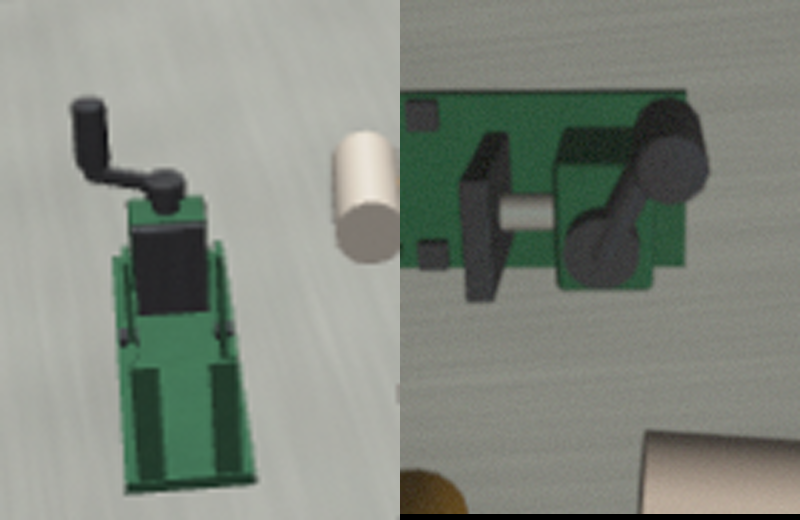

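The handle top in the wrist crop works out to px (334,232). Prediction is (329,231) at th=0 and (343,238) at 0.25, so th is about 0.07. The jaw face is at its open position, so the clamp is open. Next is shoe A; I'll re-measure first.

```bash
cat >> h.py <<'E'
def shoes(z=.024):
    c=snap('top')
    for b in blobs(c,(0,0,0),(179,110,110),z,amin=400,box=(275,130,420,400)):
        P=b[2]; cx,cy,w,h,a=rect(P); u=np.array([np.cos(np.radians(a)),np.sin(np.radians(a))]); n=np.array([-u[1],u[0]])
        Q=P*1000-[cx,cy]; k=abs(Q@u)<12; t=(Q@n)[k]; g=np.array([cx,cy])+n*(t.min()+t.max())/2
        print(b[0],b[1],(cx,cy,w,h,a),'mid t',t.min().round(1),t.max().round(1),'grip',g.round(1),'close',a+90)
E
python3 - <<'E'
from h import *
shoes(); state(); print(rel([.650,-.010,.12],89.4),rel([.650,-.010,.006],89.4))
E
```

```text
[309. 301.] 496.5 (np.float64(473.7), np.float64(-15.7), np.float64(128.1), np.float64(41.1), np.float64(-6.5)) mid t -7.7 18.4 grip [474.3 -10.4] close 83.5
[351. 239.] 623.0 (np.float64(636.0), np.float64(-116.7), np.float64(130.4), np.float64(43.0), np.float64(-10.7)) mid t -4.9 21.4 grip [ 637.5 -108.6] close 79.3
[312. 233.] 612.5 (np.float64(649.9), np.float64(-18.5), np.float64(129.1), np.float64(43.4), np.float64(-0.6)) mid t -3.6 21.7 grip [650.   -9.5] close 89.4
7.6 [0.4507 0.3168 0.24  ] grip 0.998 0.0 F [-0.6 -0.  -0.7] th -0.11 0.0502 q [-0.8   0.16  0.12  1.65 -0.02  1.33  0.81]
([-223.8, -310.6, 120.0], [-0.0, -0.0, -3.8]) ([-223.8, -310.6, 234.0], [-0.0, -0.0, -3.8])
```

Call:
carry_out(
  motion=[
    {"xyz": [-0.224,-0.31,0.1],"angular": [0,0,-4]},
    {"xyz": [-0.224,-0.31,0.1],"angular": [0,0,-4]},
    {"xyz": [-0.224,-0.31,0.1],"angular": [0,0,-4]},
    {"xyz": [-0.224,-0.31,0.1],"angular": [0,0,-4]},
    {"xyz": [-0.224,-0.31,0.1],"angular": [0,0,-4]},
    {"xyz": [-0.224,-0.31,0.1],"angular": [0,0,-4]},
    {"xyz": [-0.224,-0.31,0.1],"angular": [0,0,-4]},
    {"xyz": [-0.224,-0.31,0.1],"angular": [0,0,-4]},
    {"xyz": [-0.224,-0.31,0.1],"angular": [0,0,-4]},
    {"xyz": [-0.224,-0.31,0.1],"angular": [0,0,-4]},
    {"xyz": [-0.224,-0.31,0.1],"angular": [0,0,-4]},
  ],
)

```text
clock: 8.7
position: [0.6497, -0.0077, 0.1393]
ee_rot: [0.002, 1.0, 0.0, -0.001]
ft_force: [-1.0, 0.8, -0.3]
grip_width: 1.001
grasp_force: 0.0
```

```bash
python3 - <<'E'
from h import *
state(); a=snap('wrist','w2.png'); print(rel([.650,-.0095,.006],89.4))
for q in [(.714,.003,.024),(.586,.004,.024),(.714,-.04,.024),(.586,-.04,.024),(.65,-.022,.024)]: print(proj(a,q))
E
```

```text
8.7 [ 0.6497 -0.0077  0.1393] grip 1.001 0.0 F [-1.   0.8 -0.3] th 3.807 0.3432 q [-0.31  0.46  0.33  1.52 -0.16  1.19  1.62]
([-0.2, -2.4, 133.8], [0.0, -0.1, 0.4])
[339.20000692 306.96883228]
[341.94247901 151.79096214]
[288.49821915 307.13761096]
[281.62911071 152.14456844]
[308.07034516 235.34721584]
```

View pics/w2.png

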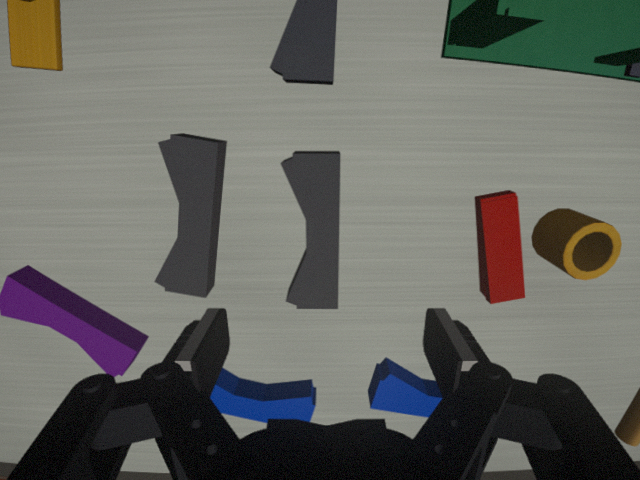

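Shoe A spans (283–340, 152–308) in the wrist view, within about 1 px of prediction. I'll lower and grip.

Call:
carry_out(
  motion=[
    {"xyz": [0,-0.002,0.045],"angular": [0,0,0.4]},
    {"xyz": [0,-0.002,0.09],"angular": [0,0,0.4]},
    {"xyz": [0,-0.002,0.115],"angular": [0,0,0.4]},
    {"xyz": [0,-0.002,0.128],"angular": [0,0,0.4]},
    {"xyz": [0,-0.002,0.133],"angular": [0,0,0.4]},
    {"xyz": [0,-0.002,0.133],"angular": [0,0,0.4]},
  ],
)

```text
clock: 9.35
position: [0.6509, -0.0103, 0.008]
ee_rot: [0.006, 1.0, 0.0, 0.0]
ft_force: [0.7, -0.1, 0.5]
grip_width: 1.0
grasp_force: 0.0
```

Call:
carry_out(
  motion=[
    {"xyz": [0,0,0],"angular": [0,0,0]},
    {"xyz": [0,0,0],"angular": [0,0,0]},
    {"xyz": [0,0,0],"angular": [0,0,0]},
    {"xyz": [0,0,0],"angular": [0,0,0]},
    {"xyz": [0,0,0],"angular": [0,0,0]},
    {"xyz": [0,0,0],"angular": [0,0,0]},
    {"xyz": [0,0,0],"angular": [0,0,0]},
  ],
  hand=0,
  grip_force=70,
)

```text
clock: 10.05
position: [0.6509, -0.0106, 0.0081]
ee_rot: [0.006, 1.0, 0.0, 0.0]
ft_force: [-1.9, 0.4, 5.2]
grip_width: 0.282
grasp_force: 71.1
```

```bash
python3 - <<'E'
from h import *
state(); print(rel(rk(.009,.003,.15),-4.4),rel(rk(.009,.003,.014),-4.4))
E
```

```text
10.05 [ 0.6509 -0.0106  0.0081] grip 0.282 71.1 F [-1.9  0.4  5.2] th 3.808 0.3463 q [-0.28  0.6   0.3   1.61 -0.21  0.96  1.65]
([157.0, 163.6, -142.0], [0.1, 0.0, 93.7]) ([157.1, 163.5, -6.0], [0.1, 0.0, 93.7])
```

Call:
carry_out(
  motion=[
    {"xyz": [0,0,-0.03],"angular": [0,0,0]},
    {"xyz": [0,0,-0.07],"angular": [0,0,0]},
    {"xyz": [0,0,-0.115],"angular": [0,0,0]},
    {"xyz": [0,0,-0.142],"angular": [0,0,0]},
  ],
)

```text
clock: 10.45
position: [0.6507, -0.011, 0.1518]
ee_rot: [0.007, 1.0, 0.0, 0.001]
ft_force: [1.7, -0.1, -7.0]
grip_width: 0.283
grasp_force: 71.1
```

Call:
carry_out(
  motion=[
    {"xyz": [0.014,0.015,0],"angular": [0,0,8.5]},
    {"xyz": [0.028,0.03,0],"angular": [0,0,17]},
    {"xyz": [0.042,0.045,0],"angular": [0,0,25.5]},
    {"xyz": [0.056,0.06,0],"angular": [0,0,34]},
    {"xyz": [0.07,0.075,0],"angular": [0,0,42.5]},
    {"xyz": [0.084,0.09,0],"angular": [0,0,51]},
    {"xyz": [0.098,0.105,0],"angular": [0,0,59.5]},
    {"xyz": [0.112,0.12,0],"angular": [0,0,68]},
    {"xyz": [0.126,0.135,0],"angular": [0,0,76.5]},
    {"xyz": [0.14,0.15,0],"angular": [0,0,85]},
    {"xyz": [0.157,0.1635,0],"angular": [0,0,93.5]},
    {"xyz": [0.157,0.1635,0],"angular": [0,0,93.7]},
  ],
)

```text
clock: 11.65
position: [0.4926, 0.1569, 0.1481]
ee_rot: [0.735, 0.678, -0.001, -0.001]
ft_force: [-0.1, 0.2, -7.8]
grip_width: 0.285
grasp_force: 70.9
```

Call:
carry_out(
  motion=[
    {"xyz": [0,0,0],"angular": [0,0,0]},
    {"xyz": [0,0,0],"angular": [0,0,0]},
  ],
)

```text
clock: 11.85
position: [0.4957, 0.1539, 0.149]
ee_rot: [0.734, 0.679, -0.0, 0.0]
ft_force: [0.1, -0.3, -7.7]
grip_width: 0.283
grasp_force: 70.9
```

```bash
cat >> h.py <<'E'
def pocket(a,z=.085):
    return [proj(a,rk(x,y,z)).round(1).tolist() for x,y in((.026,.042),(-.026,.042),(.026,-.045),(-.026,-.045))]
E
python3 - <<'E'
from h import *
state(); a=snap('wrist','w3.png'); print(get_obs()['ee_rot'].round(4)); print('uprights',pocket(a)); print('base',[proj(a,rk(x,-.072,.008)).round(1).tolist() for x in(-.0375,.0375)])
print(rel(rk(.009,.003,.014),-4.4))
E
```

```text
11.85 [0.4957 0.1539 0.149 ] grip 0.283 70.9 F [ 0.1 -0.3 -7.7] th 4.281 0.1463 q [-0.84  0.17  0.5   1.87 -0.09  1.13 -0.39]
[ 7.339e-01  6.792e-01 -3.000e-04  1.000e-04]
uprights [[355.6, 196.2], [270.1, 196.1], [352.0, 320.4], [276.8, 320.2]]
base [[276.9, 300.1], [357.9, 300.2]]
([1.2, 0.0, 135.0], [-0.0, 0.0, -0.0])
```

View pics/w3.png

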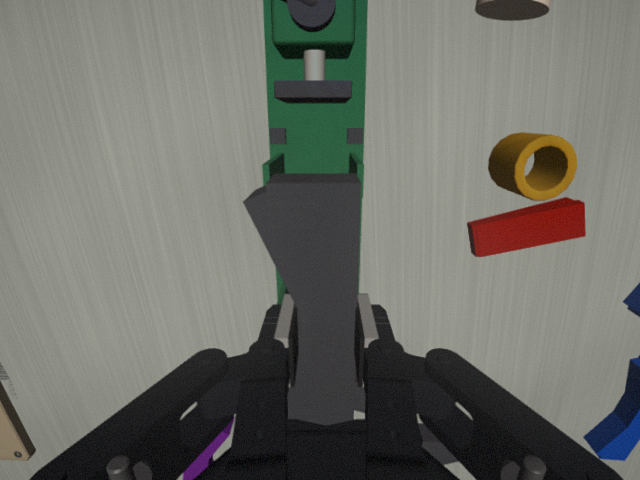

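```bash
python3 - <<'E'
from h import *
a=load('wrist'); h=cv2.cvtColor(a['img'],cv2.COLOR_RGB2HSV); m=cv2.inRange(h,np.array([45,60,15]),np.array([95,255,255]))
for y in (.15,.12,.10,.075):
    L,Rr=[proj(a,rk(x,y,.008)) for x in(-.0375,.0375)]; r=int(round((L[1]+Rr[1])/2)); xs=np.nonzero(m[r,200:420])[0]+200
    print(y,r,'pred',L[0].round(1),Rr[0].round(1),'seen',xs.min(),xs.max(), 'mm offset',((xs.min()+xs.max()+1)/2-(L[0]+Rr[0])/2)*75/(Rr[0]-L[0]))
# shoe front corners
print('shoe front corners pred',[proj(a,rk(x,.066,.166)).round(1).tolist() for x in(-.022,.022)])
# jaw / housing y check
print('jaw face top',proj(a,rk(0,.1005,.07)),'base end',proj(a,rk(0,.18,.008)))
E
```

```text
0.15 30 pred 264.1 366.6 seen 264 366 mm offset 0.13422577900290208
0.12 73 pred 265.9 365.3 seen 267 365 mm offset 0.6754043580579137
0.1 101 pred 267.1 364.5 seen 267 364 mm offset 0.15480372566509928
0.075 135 pred 268.6 363.5 seen 269 363 mm offset 0.3618400088323305
shoe front corners pred [[243.8, 177.8], [364.2, 177.7]]
jaw face top [312.73093409  94.93554959] base end [314.98120745 -16.62456244]
```

The rack lies within 0.5 mm of the model, and the shoe's front corners at (246,178) and (361,178) match. I'll lower it in.

Call:
carry_out(
  motion=[
    {"xyz": [0.001,0,0.03],"angular": [0,0,0]},
    {"xyz": [0.001,0,0.055],"angular": [0,0,0]},
    {"xyz": [0.001,0,0.08],"angular": [0,0,0]},
    {"xyz": [0.001,0,0.1],"angular": [0,0,0]},
    {"xyz": [0.001,0,0.115],"angular": [0,0,0]},
    {"xyz": [0.001,0,0.125],"angular": [0,0,0]},
    {"xyz": [0.001,0,0.131],"angular": [0,0,0]},
    {"xyz": [0.001,0,0.133],"angular": [0,0,0]},
    {"xyz": [0.001,0,0.133],"angular": [0,0,0]},
  ],
)

```text
clock: 12.8
position: [0.496, 0.1557, 0.0167]
ee_rot: [0.734, 0.679, 0.0, 0.0]
ft_force: [0.5, -0.9, -7.5]
grip_width: 0.286
grasp_force: 71.0
```

```bash
python3 - <<'E'
from h import *
state()
E
```

```text
12.8 [0.496  0.1557 0.0167] grip 0.286 71.0 F [ 0.5 -0.9 -7.5] th 4.279 0.1445 q [-0.79  0.36  0.46  1.97 -0.21  0.85 -0.3 ]
```

Call:
carry_out(
  motion=[
    {"xyz": [0,0,0.001],"angular": [0,0,0]},
    {"xyz": [0,0,0.001],"angular": [0,0,0]},
    {"xyz": [0,0,0.001],"angular": [0,0,0]},
    {"xyz": [0,0,0.001],"angular": [0,0,0]},
    {"xyz": [0,0,-0.02],"angular": [0,0,0]},
    {"xyz": [0,0,-0.06],"angular": [0,0,0]},
    {"xyz": [0,0,-0.11],"angular": [0,0,0]},
    {"xyz": [0,0,-0.15],"angular": [0,0,0]},
    {"xyz": [0,0,-0.15],"angular": [0,0,0]},
  ],
  hand=1,
)

```text
clock: 13.7
position: [0.4986, 0.1567, 0.1722]
ee_rot: [0.734, 0.679, 0.005, 0.001]
ft_force: [1.0, 1.3, -0.6]
grip_width: 1.0
grasp_force: 0.0
```

```bash
python3 - <<'E'
from h import *
state(); a=snap('wrist','w4.png'); print('shoe corners pred',[proj(a,rk(x,y,.032)).round(1).tolist() for x,y in((-.022,.067),(.022,.067),(.022,-.061),(-.022,-.061))]); shoes()
print(rel([.6375,-.1085,.14],79.3))
E
```

```text
13.7 [0.4986 0.1567 0.1722] grip 1.0 0.0 F [ 1.   1.3 -0.6] th 4.261 0.1435 q [-0.85  0.14  0.51  1.84 -0.08  1.17 -0.4 ]
shoe corners pred [[283.6, 150.3], [338.7, 150.1], [337.2, 293.9], [289.1, 294.1]]
[309. 301.] 498.0 (np.float64(473.5), np.float64(-16.6), np.float64(127.8), np.float64(41.3), np.float64(-5.5)) mid t -6.8 19.1 grip [474.1 -10.5] close 84.5
[351. 239.] 626.0 (np.float64(636.2), np.float64(-116.7), np.float64(130.9), np.float64(43.0), np.float64(-10.7)) mid t -4.9 21.5 grip [ 637.7 -108.5] close 79.3
([-252.9, 161.4, 27.0], [0.2, -0.0, -83.7])
```

View pics/w4.png

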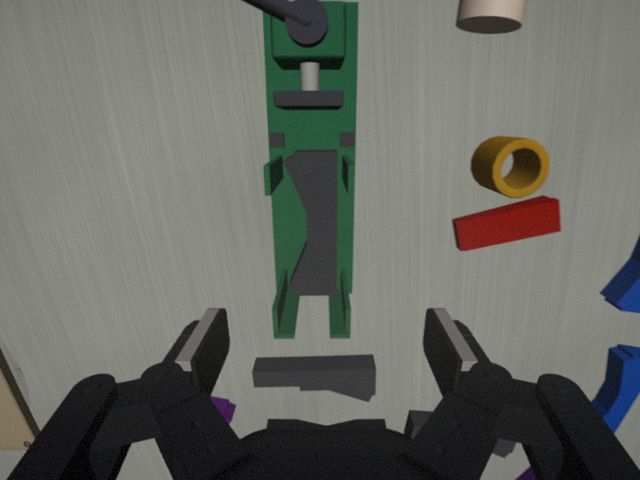

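Shoe A lies flat in the pocket at the predicted corners, (284–338, 150–294). On to shoe B, with the re-measure unchanged.

Call:
carry_out(
  motion=[
    {"xyz": [-0.025,0.016,0],"angular": [0,0,-8.5]},
    {"xyz": [-0.05,0.032,0],"angular": [0,0,-17]},
    {"xyz": [-0.075,0.048,0],"angular": [0,0,-25.5]},
    {"xyz": [-0.1,0.064,0],"angular": [0,0,-34]},
    {"xyz": [-0.125,0.08,0],"angular": [0,0,-42]},
    {"xyz": [-0.15,0.096,0],"angular": [0,0,-50]},
    {"xyz": [-0.175,0.112,0],"angular": [0,0,-58]},
    {"xyz": [-0.2,0.128,0],"angular": [0,0,-66]},
    {"xyz": [-0.225,0.144,0.01],"angular": [0,0,-74]},
    {"xyz": [-0.253,0.161,0.027],"angular": [0,0,-82]},
    {"xyz": [-0.253,0.161,0.027],"angular": [0,0,-83.7]},
    {"xyz": [-0.253,0.161,0.027],"angular": [0,0,-83.7]},
  ],
)

```text
clock: 15.0
position: [0.6354, -0.1098, 0.1371]
ee_rot: [0.095, 0.996, -0.0, -0.002]
ft_force: [0.3, 0.9, -0.1]
grip_width: 1.002
grasp_force: 0.0
```

```bash
python3 - <<'E'
from h import *
a=snap('wrist'); state(); print(rel([.6377,-.1085,.008],79.3))
for b in blobs(a,(0,0,0),(179,110,110),.024,amin=3000,amax=40000,box=(200,60,420,330)): print(b[0],b[1],rect(b[2]),shoe(b[2]))
E
```

```text
15.05 [ 0.6359 -0.1085  0.1379] grip 1.001 0.0 F [-0.  -0.3 -0.3] th 3.94 0.4313 q [-0.24  0.46  0.45  1.54 -0.21  1.19  1.63]
([-2.1, 0.3, 129.9], [0.0, -0.1, -0.1])
[321. 233.] 6889.0 [ 636.8 -118.7  131.1   44.4  -10.9] [(-60, -22, 21), (-50, -22, 21), (-40, -17, 21), (-30, -13, 22), (-20, -9, 22), (-10, -4, 21), (0, -5, 21), (10, -6, 22), (20, -11, 22), (30, -15, 22), (40, -19, 22), (50, -21, 22), (60, -22, 22)]
```

Call:
carry_out(
  motion=[
    {"xyz": [-0.002,0,0.045],"angular": [0,0,0]},
    {"xyz": [-0.002,0,0.09],"angular": [0,0,0]},
    {"xyz": [-0.002,0,0.115],"angular": [0,0,0]},
    {"xyz": [-0.002,0,0.127],"angular": [0,0,0]},
    {"xyz": [-0.002,0,0.13],"angular": [0,0,0]},
    {"xyz": [-0.002,0,0.13],"angular": [0,0,0]},
  ],
)

```text
clock: 15.65
position: [0.6392, -0.1089, 0.0104]
ee_rot: [0.094, 0.996, 0.0, 0.001]
ft_force: [-0.7, 0.4, -0.0]
grip_width: 0.999
grasp_force: 0.0
```

Call:
carry_out(
  motion=[
    {"xyz": [0,0,0],"angular": [0,0,0]},
    {"xyz": [0,0,0],"angular": [0,0,0]},
    {"xyz": [0,0,0],"angular": [0,0,0]},
    {"xyz": [0,0,0],"angular": [0,0,0]},
    {"xyz": [0,0,0],"angular": [0,0,0]},
    {"xyz": [0,0,0],"angular": [0,0,0]},
    {"xyz": [0,0,0],"angular": [0,0,0]},
  ],
  hand=0,
  grip_force=70,
)

```text
clock: 16.35
position: [0.6389, -0.1098, 0.0101]
ee_rot: [0.094, 0.996, -0.0, 0.0]
ft_force: [-2.2, 0.2, 6.5]
grip_width: 0.283
grasp_force: 70.6
```

```bash
python3 - <<'E'
from h import *
state(); print(rel(rk(.009,.003,.165),-4.4))
E
```

```text
16.35 [ 0.6389 -0.1098  0.0101] grip 0.283 70.6 F [-2.2  0.2  6.5] th 3.934 0.4335 q [-0.21  0.61  0.41  1.62 -0.28  0.97  1.68]
([189.8, 233.4, -155.0], [0.0, 0.0, 83.6])
```

Call:
carry_out(
  motion=[
    {"xyz": [0,0,-0.03],"angular": [0,0,0]},
    {"xyz": [0,0,-0.07],"angular": [0,0,0]},
    {"xyz": [0,0,-0.115],"angular": [0,0,0]},
    {"xyz": [0,0,-0.155],"angular": [0,0,0]},
  ],
)

```text
clock: 16.75
position: [0.6377, -0.1093, 0.1651]
ee_rot: [0.094, 0.996, 0.0, -0.001]
ft_force: [1.6, -0.3, -7.5]
grip_width: 0.285
grasp_force: 71.4
```

Call:
carry_out(
  motion=[
    {"xyz": [0.019,0.023,0],"angular": [0,0,8]},
    {"xyz": [0.038,0.046,0],"angular": [0,0,16]},
    {"xyz": [0.057,0.07,0],"angular": [0,0,24]},
    {"xyz": [0.076,0.093,0],"angular": [0,0,32]},
    {"xyz": [0.095,0.117,0],"angular": [0,0,40]},
    {"xyz": [0.114,0.14,0],"angular": [0,0,48]},
    {"xyz": [0.133,0.163,0],"angular": [0,0,56]},
    {"xyz": [0.152,0.187,0],"angular": [0,0,64]},
    {"xyz": [0.171,0.21,0],"angular": [0,0,72]},
    {"xyz": [0.19,0.2335,0],"angular": [0,0,80]},
    {"xyz": [0.19,0.2335,0],"angular": [0,0,83.6]},
    {"xyz": [0.19,0.2335,0],"angular": [0,0,83.6]},
  ],
)

```text
clock: 17.95
position: [0.4943, 0.1559, 0.1635]
ee_rot: [0.733, 0.68, -0.001, -0.0]
ft_force: [0.6, -0.3, -7.2]
grip_width: 0.284
grasp_force: 71.3
```

Call:
carry_out(
  motion=[
    {"xyz": [0,0,0],"angular": [0,0,0]},
    {"xyz": [0,0,0],"angular": [0,0,0]},
  ],
)

```text
clock: 18.15
position: [0.4955, 0.1544, 0.164]
ee_rot: [0.733, 0.68, -0.0, 0.0]
ft_force: [-0.1, 0.2, -6.6]
grip_width: 0.28
grasp_force: 71.3
```

```bash
python3 - <<'E'
from h import *
state(); print(rel(rk(.009,.003,.043),-4.4))
a=snap('wrist'); z=get_obs()['position'][2]-.010+.024
h=cv2.cvtColor(a['img'],cv2.COLOR_RGB2HSV)
L=[proj(a,rk(x,.067,z)) for x in(-.022,.022)]; print(np.round(L,1))
for r in (190,200,215): 
    g=h[r]; print(r,'dark span',[int(i) for i in np.nonzero((g[230:390,1]<110)&(g[230:390,2]<75))[0][[0,-1]]+230],[proj(a,rk(.022,y,z)).round().tolist() for y in(.05,.03)])
E
```

```text
18.15 [0.4955 0.1544 0.164 ] grip 0.28 71.3 F [-0.1  0.2 -6.6] th 4.282 0.1458 q [-0.88  0.15  0.54  1.85 -0.09  1.16 -0.39]
([0.6, 0.4, 121.0], [-0.0, 0.0, 0.1])
[[246.2 175.1]
 [364.2 175.2]]
190 dark span [256, 359] [[363.0, 219.0], [361.0, 267.0]]
200 dark span [246, 359] [[363.0, 219.0], [361.0, 267.0]]
215 dark span [253, 358] [[363.0, 219.0], [361.0, 267.0]]
```

Call:
carry_out(
  motion=[
    {"xyz": [0.001,0.001,0.03],"angular": [0,0,0]},
    {"xyz": [0.001,0.001,0.055],"angular": [0,0,0]},
    {"xyz": [0.001,0.001,0.08],"angular": [0,0,0]},
    {"xyz": [0.001,0.001,0.1],"angular": [0,0,0]},
    {"xyz": [0.001,0.001,0.112],"angular": [0,0,0]},
    {"xyz": [0.001,0.001,0.118],"angular": [0,0,0]},
    {"xyz": [0.001,0.001,0.121],"angular": [0,0,0]},
    {"xyz": [0.001,0.001,0.122],"angular": [0,0,0]},
    {"xyz": [0.001,0.001,0.122],"angular": [0,0,0]},
  ],
)

```text
clock: 19.1
position: [0.497, 0.1566, 0.0429]
ee_rot: [0.733, 0.68, 0.001, 0.0]
ft_force: [0.5, 1.1, -7.0]
grip_width: 0.285
grasp_force: 71.2
```

Call:
carry_out(
  motion=[
    {"xyz": [0,0,0],"angular": [0,0,0]},
    {"xyz": [0,0,0],"angular": [0,0,0]},
    {"xyz": [0,0,0],"angular": [0,0,0]},
    {"xyz": [0,0,0],"angular": [0,0,0]},
    {"xyz": [0,0,-0.02],"angular": [0,0,0]},
    {"xyz": [0,0,-0.06],"angular": [0,0,0]},
    {"xyz": [0,0,-0.11],"angular": [0,0,0]},
    {"xyz": [0,0,-0.14],"angular": [0,0,0]},
    {"xyz": [0,0,-0.14],"angular": [0,0,0]},
  ],
  hand=1,
)

```text
clock: 20.0
position: [0.4988, 0.1572, 0.187]
ee_rot: [0.734, 0.68, 0.004, 0.001]
ft_force: [0.6, -0.5, -0.7]
grip_width: 0.998
grasp_force: 0.0
```

```bash
python3 - <<'E'
from h import *
state(); a=snap('wrist','w5.png'); print('top shoe corners pred',[proj(a,rk(x,y,.056)).round(1).tolist() for x,y in((-.022,.067),(.022,.067),(.022,-.061),(-.022,-.061))],'if lower',[proj(a,rk(x,y,.032)).round(1).tolist() for x,y in((-.022,.067),(.022,.067))]); shoes()
t=load('top'); 
for b in blobs(t,(12,120,80),(32,255,255),.008,box=(300,200,600,400)): print('cap',b[0],b[1],rect(b[2]))
E
```

```text
20.0 [0.4988 0.1572 0.187 ] grip 0.998 0.0 F [ 0.6 -0.5 -0.7] th 4.259 0.143 q [-0.9   0.13  0.55  1.82 -0.08  1.2  -0.4 ]
top shoe corners pred [[282.5, 151.6], [339.4, 151.6], [337.5, 299.2], [288.1, 299.2]] if lower [[285.8, 149.3], [338.2, 149.3]]
[309. 301.] 500.0 (np.float64(473.5), np.float64(-16.6), np.float64(127.8), np.float64(41.3), np.float64(-5.5)) mid t -6.8 19.1 grip [474.1 -10.5] close 84.5
cap [391. 309.] 592.5 [ 462.9 -218.   114.2   36.5   -7.9]
```

View pics/w5.png

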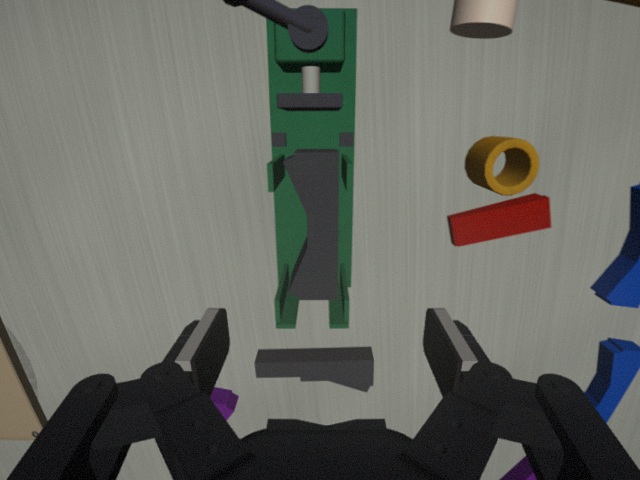

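Both whole shoes are stacked flush: the top shoe is at (284–339, 150–299), as predicted for the upper layer. Now the chipped shoe.

```bash
python3 - <<'E'
from h import *
print(rel([.474,-.0105,.12],84.5))
E
```

```text
([-168.4, -10.0, 62.5], [0.1, -0.0, -88.8])
```

Call:
carry_out(
  motion=[
    {"xyz": [-0.017,-0.001,0],"angular": [0,0,-8.5]},
    {"xyz": [-0.034,-0.002,0],"angular": [0,0,-17]},
    {"xyz": [-0.05,-0.003,0],"angular": [0,0,-25.5]},
    {"xyz": [-0.067,-0.004,0],"angular": [0,0,-34]},
    {"xyz": [-0.084,-0.005,0],"angular": [0,0,-42.5]},
    {"xyz": [-0.1,-0.006,0],"angular": [0,0,-51]},
    {"xyz": [-0.118,-0.007,0],"angular": [0,0,-59.5]},
    {"xyz": [-0.135,-0.008,0.01],"angular": [0,0,-68]},
    {"xyz": [-0.152,-0.009,0.03],"angular": [0,0,-76]},
    {"xyz": [-0.168,-0.01,0.06],"angular": [0,0,-84]},
    {"xyz": [-0.168,-0.01,0.062],"angular": [0,0,-88.8]},
    {"xyz": [-0.168,-0.01,0.062],"angular": [0,0,-88.8]},
  ],
)

```text
clock: 21.3
position: [0.4723, -0.011, 0.1183]
ee_rot: [0.048, 0.999, -0.001, -0.002]
ft_force: [0.7, 0.6, 0.9]
grip_width: 0.997
grasp_force: 0.0
```

```bash
python3 - <<'E'
from h import *
a=snap('wrist'); state(); print(rel([.474,-.0105,.010],84.5))
for b in blobs(a,(0,0,0),(179,110,110),.024,amin=3000,amax=40000,box=(200,60,420,330)): print(b[0],b[1],rect(b[2]),shoe(b[2]))
E
```

```text
21.35 [ 0.473  -0.0105  0.1192] grip 0.997 0.0 F [0.4 0.4 0.4] th -1.938 0.3117 q [-0.65  0.1   0.61  2.01 -0.06  1.05  1.46]
([-1.2, 0.2, 109.2], [-0.1, -0.1, -0.2])
[323. 243.] 6204.5 [472.4 -19.5 131.1  43.3  -4.4] [(-60, -1, 19), (-50, -1, 19), (-40, -1, 19), (-30, -1, 20), (-20, -5, 20), (-10, -6, 20), (0, -6, 20), (10, -7, 20), (20, -11, 21), (30, -14, 21), (40, -18, 21), (50, -21, 22), (60, -22, 22)]
```

Call:
carry_out(
  motion=[
    {"xyz": [-0.001,0,0.04],"angular": [0,0,0]},
    {"xyz": [-0.001,0,0.08],"angular": [0,0,0]},
    {"xyz": [-0.001,0,0.1],"angular": [0,0,0]},
    {"xyz": [-0.001,0,0.109],"angular": [0,0,0]},
    {"xyz": [-0.001,0,0.109],"angular": [0,0,0]},
  ],
)

```text
clock: 21.85
position: [0.4744, -0.0103, 0.0108]
ee_rot: [0.049, 0.999, -0.0, -0.001]
ft_force: [0.1, -0.2, 0.6]
grip_width: 0.996
grasp_force: 0.0
```

Call:
carry_out(
  motion=[
    {"xyz": [0,0,0],"angular": [0,0,0]},
    {"xyz": [0,0,0],"angular": [0,0,0]},
    {"xyz": [0,0,0],"angular": [0,0,0]},
    {"xyz": [0,0,0],"angular": [0,0,0]},
    {"xyz": [0,0,0],"angular": [0,0,0]},
    {"xyz": [0,0,0],"angular": [0,0,0]},
    {"xyz": [0,0,0],"angular": [0,0,0]},
    {"xyz": [0,0,-0.04],"angular": [0,0,0]},
    {"xyz": [0,0,-0.085],"angular": [0,0,0]},
    {"xyz": [0,0,-0.13],"angular": [0,0,0]},
    {"xyz": [0,0,-0.14],"angular": [0,0,0]},
    {"xyz": [0,0,-0.14],"angular": [0,0,0]},
  ],
  hand=0,
  grip_force=70,
)

```text
clock: 23.05
position: [0.4753, -0.0101, 0.1522]
ee_rot: [0.048, 0.999, 0.001, 0.001]
ft_force: [-0.6, -0.7, -5.3]
grip_width: 0.281
grasp_force: 71.8
```

```bash
python3 - <<'E'
from h import *
state(); print(rel([.492,-.395,.15],84.5),rel([.492,-.395,.016],84.5))
E
```

```text
23.05 [ 0.4753 -0.0101  0.1522] grip 0.281 71.8 F [-0.6 -0.7 -5.3] th 4.338 0.3111 q [-0.69  0.05  0.64  1.98 -0.04  1.12  1.44]
([-53.7, -381.5, 1.6], [0.1, 0.1, -0.0]) ([-53.4, -381.7, 135.6], [0.1, 0.1, -0.0])
```

Force −5.3 N fits the 0.55 kg chipped shoe. Carrying it to the tray.

Call:
carry_out(
  motion=[
    {"xyz": [-0.005,-0.035,0],"angular": [0,0,0]},
    {"xyz": [-0.01,-0.075,0],"angular": [0,0,0]},
    {"xyz": [-0.015,-0.115,0],"angular": [0,0,0]},
    {"xyz": [-0.02,-0.155,0],"angular": [0,0,0]},
    {"xyz": [-0.027,-0.195,0],"angular": [0,0,0]},
    {"xyz": [-0.033,-0.235,0],"angular": [0,0,0]},
    {"xyz": [-0.039,-0.275,0],"angular": [0,0,0]},
    {"xyz": [-0.044,-0.315,0],"angular": [0,0,0]},
    {"xyz": [-0.049,-0.355,0],"angular": [0,0,0]},
    {"xyz": [-0.054,-0.381,0],"angular": [0,0,0]},
    {"xyz": [-0.054,-0.381,0],"angular": [0,0,0]},
    {"xyz": [-0.054,-0.381,0],"angular": [0,0,0]},
  ],
)

```text
clock: 24.25
position: [0.4901, -0.3948, 0.1482]
ee_rot: [0.049, 0.999, 0.001, -0.002]
ft_force: [0.7, 0.4, -5.2]
grip_width: 0.28
grasp_force: 71.8
```

Call:
carry_out(
  motion=[
    {"xyz": [0,0,0.035],"angular": [0,0,0]},
    {"xyz": [0,0,0.07],"angular": [0,0,0]},
    {"xyz": [0,0,0.1],"angular": [0,0,0]},
    {"xyz": [0,0,0.12],"angular": [0,0,0]},
    {"xyz": [0,0,0.13],"angular": [0,0,0]},
    {"xyz": [0,0,0.134],"angular": [0,0,0]},
    {"xyz": [0,0,0.134],"angular": [0,0,0]},
    {"xyz": [0,0,0.134],"angular": [0,0,0]},
  ],
)

```text
clock: 25.05
position: [0.4922, -0.3947, 0.0178]
ee_rot: [0.048, 0.999, -0.0, 0.0]
ft_force: [0.5, -1.0, -5.1]
grip_width: 0.282
grasp_force: 71.8
```

Call:
carry_out(
  motion=[
    {"xyz": [0,0,0],"angular": [0,0,0]},
    {"xyz": [0,0,0],"angular": [0,0,0]},
    {"xyz": [0,0,0],"angular": [0,0,0]},
    {"xyz": [0,0,0],"angular": [0,0,0]},
    {"xyz": [0,0,-0.03],"angular": [0,0,0]},
    {"xyz": [0,0,-0.07],"angular": [0,0,0]},
    {"xyz": [0,0,-0.115],"angular": [0,0,0]},
    {"xyz": [0,0,-0.13],"angular": [0,0,0]},
    {"xyz": [0,0,-0.13],"angular": [0,0,0]},
  ],
  hand=1,
)

```text
clock: 25.95
position: [0.4927, -0.396, 0.1501]
ee_rot: [0.048, 0.999, -0.001, 0.002]
ft_force: [0.1, 0.5, -0.5]
grip_width: 1.0
grasp_force: 0.0
```

```bash
python3 - <<'E'
from h import *
state(); a=snap('wrist'); t=snap('top')
for b in blobs(a,(0,0,0),(179,110,75),.028,amin=3000,amax=40000,box=(150,60,480,330)): print(b[0],b[1],rect(b[2]))
for b in blobs(t,(12,120,80),(32,255,255),.008,box=(300,200,600,400)): print('cap',b[0],b[1],rect(b[2]))
k=pt(t,393,309,.042); print(rel([.4625,-.218,.15],82.2),k)
E
```

```text
25.95 [ 0.4927 -0.396   0.1501] grip 1.0 0.0 F [ 0.1  0.5 -0.5] th 4.272 0.6962 q [ 0.    0.5   0.81  1.58 -0.38  1.22  2.36]
[326. 226.] 5035.5 [ 488.9 -402.5  129.4   42.9   -4.4]
[333. 199.] 3465.5 [ 490.3 -400.3  198.4  162.6   -5.7]
cap [391. 309.] 593.5 [ 462.9 -218.   114.3   36.5   -7.9]
([46.0, 172.9, -3.3], [0.0, -0.0, 2.3]) [ 0.4625128  -0.21867213  0.042     ]
```

The chipped shoe rests in the tray at (489,−402), right at tray centre. Next the cap, by its knob.

Call:
carry_out(
  motion=[
    {"xyz": [0.046,0.173,0],"angular": [0,0,2.3]},
    {"xyz": [0.046,0.173,0],"angular": [0,0,2.3]},
    {"xyz": [0.046,0.173,0],"angular": [0,0,2.3]},
    {"xyz": [0.046,0.173,0],"angular": [0,0,2.3]},
    {"xyz": [0.046,0.173,0],"angular": [0,0,2.3]},
    {"xyz": [0.046,0.173,0],"angular": [0,0,2.3]},
    {"xyz": [0.046,0.173,0],"angular": [0,0,2.3]},
  ],
)

```text
clock: 26.75
position: [0.4622, -0.2192, 0.1467]
ee_rot: [0.069, 0.998, -0.0, -0.0]
ft_force: [-0.3, 0.6, 0.1]
grip_width: 0.997
grasp_force: 0.0
```

```bash
python3 - <<'E'
from h import *
a=snap('wrist'); state()
for b in blobs(a,(12,100,50),(32,255,255),.008,amin=3000,amax=40000,box=(150,30,480,330)): print(b[0],b[1],rect(b[2]))
print(rel([.4625,-.2183,.014],82.1))
cv2.imwrite('pics/w6.png',a['img'][:,:,::-1])
E
```

```text
26.8 [ 0.4622 -0.2195  0.1469] grip 0.997 0.0 F [ 0.3 -0.3 -0.3] th 4.334 0.5209 q [-0.43  0.19  0.87  1.9  -0.16  1.12  1.93]
[325. 222.] 5601.0 [ 462.8 -220.4  115.3   37.4   -7.8]
([-0.2, 1.4, 132.9], [-0.0, -0.0, -0.1])
```

Call:
carry_out(
  motion=[
    {"xyz": [0,0.001,0.045],"angular": [0,0,0]},
    {"xyz": [0,0.001,0.09],"angular": [0,0,0]},
    {"xyz": [0,0.001,0.115],"angular": [0,0,0]},
    {"xyz": [0,0.001,0.128],"angular": [0,0,0]},
    {"xyz": [0,0.001,0.133],"angular": [0,0,0]},
    {"xyz": [0,0.001,0.133],"angular": [0,0,0]},
  ],
)

```text
clock: 27.4
position: [0.4629, -0.2181, 0.0146]
ee_rot: [0.069, 0.998, -0.0, 0.0]
ft_force: [0.2, 0.1, -0.1]
grip_width: 1.005
grasp_force: 0.0
```

Call:
carry_out(
  motion=[
    {"xyz": [0,0,0],"angular": [0,0,0]},
    {"xyz": [0,0,0],"angular": [0,0,0]},
    {"xyz": [0,0,0],"angular": [0,0,0]},
    {"xyz": [0,0,0],"angular": [0,0,0]},
    {"xyz": [0,0,0],"angular": [0,0,0]},
    {"xyz": [0,0,0],"angular": [0,0,0]},
    {"xyz": [0,0,0],"angular": [0,0,0]},
  ],
  hand=0,
  grip_force=70,
)

```text
clock: 28.1
position: [0.4633, -0.2178, 0.0152]
ee_rot: [0.069, 0.998, -0.0, 0.001]
ft_force: [-2.6, -0.5, 9.5]
grip_width: 0.283
grasp_force: 68.1
```

```bash
python3 - <<'E'
from h import *
state(); print(rel(rk(0,0,.2),-4.4))
E
```

```text
28.1 [ 0.4633 -0.2178  0.0152] grip 0.283 68.1 F [-2.6 -0.5  9.5] th 4.332 0.5191 q [-0.31  0.41  0.77  2.   -0.38  0.87  2.1 ]
([27.2, 370.1, -184.9], [0.1, 0.1, 86.5])
```

Call:
carry_out(
  motion=[
    {"xyz": [0,0,-0.03],"angular": [0,0,0]},
    {"xyz": [0,0,-0.07],"angular": [0,0,0]},
    {"xyz": [0,0,-0.115],"angular": [0,0,0]},
    {"xyz": [0,0,-0.155],"angular": [0,0,0]},
    {"xyz": [0,0,-0.165],"angular": [0,0,0]},
    {"xyz": [0,0,-0.165],"angular": [0,0,0]},
  ],
)

```text
clock: 28.7
position: [0.4633, -0.2171, 0.18]
ee_rot: [0.068, 0.998, 0.0, 0.001]
ft_force: [0.3, -0.3, -5.1]
grip_width: 0.284
grasp_force: 69.9
```

Call:
carry_out(
  motion=[
    {"xyz": [0.003,0.034,0],"angular": [0,0,8]},
    {"xyz": [0.005,0.068,0],"angular": [0,0,16]},
    {"xyz": [0.008,0.102,0],"angular": [0,0,24]},
    {"xyz": [0.01,0.136,0],"angular": [0,0,32]},
    {"xyz": [0.013,0.17,0],"angular": [0,0,40]},
    {"xyz": [0.015,0.204,0],"angular": [0,0,48]},
    {"xyz": [0.017,0.238,0],"angular": [0,0,56]},
    {"xyz": [0.02,0.272,0],"angular": [0,0,64]},
    {"xyz": [0.022,0.306,0],"angular": [0,0,72]},
    {"xyz": [0.025,0.34,0],"angular": [0,0,80]},
    {"xyz": [0.027,0.37,0],"angular": [0,0,86.5]},
    {"xyz": [0.027,0.37,0],"angular": [0,0,86.5]},
  ],
)

```text
clock: 29.9
position: [0.4846, 0.1574, 0.1764]
ee_rot: [0.733, 0.681, -0.002, -0.001]
ft_force: [0.0, -0.4, -4.6]
grip_width: 0.283
grasp_force: 69.9
```

Call:
carry_out(
  motion=[
    {"xyz": [0,0,0],"angular": [0,0,0]},
    {"xyz": [0,0,0],"angular": [0,0,0]},
  ],
)

```text
clock: 30.1
position: [0.4859, 0.1516, 0.1778]
ee_rot: [0.733, 0.68, -0.001, -0.0]
ft_force: [-0.0, 0.6, -4.7]
grip_width: 0.281
grasp_force: 69.9
```

```bash
python3 - <<'E'
from h import *
state(); print(rel(rk(0,0,.072),-4.4)); a=snap('wrist','w7.png'); z=get_obs()['position'][2]-.0072
print('cap corners pred',[proj(a,rk(x,.058,z)).round(1).tolist() for x in(-.019,.019)])
for b in blobs(a,(12,80,40),(32,255,255),z,amin=2000,amax=60000,box=(200,30,420,400)): print(b[0],b[1],rect(b[2]),np.round(np.r_[rk(0,0,0)[:2]*1000],1))
print('shoe top',[proj(a,rk(x,.067,.056)).round(1).tolist() for x in(-.022,.022)])
E
```

```text
30.1 [0.4859 0.1516 0.1778] grip 0.281 69.9 F [-0.   0.6 -4.7] th -1.937 0.1491 q [-0.98  0.12  0.64  1.86 -0.08  1.19 -0.4 ]
([1.3, 1.0, 105.8], [-0.1, 0.1, 0.0])
cap corners pred [[285.9, 180.3], [373.4, 180.4]]
[326. 288.] 14887.0 [485.1 150.6 117.1  37.8  85.8] [486.7 152.6]
shoe top [[298.9, 142.4], [358.3, 142.5]]
```

View pics/w7.png

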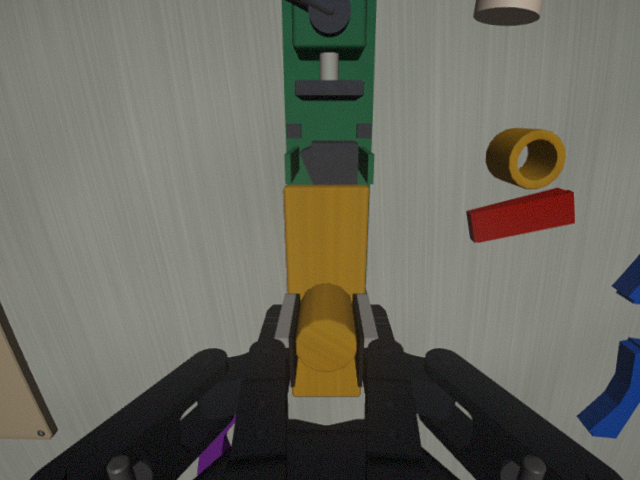

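The cap is aligned, with its front edge at (286–369, 185). I'll lower and release.

Call:
carry_out(
  motion=[
    {"xyz": [0.003,0.002,0.03],"angular": [0,0,0]},
    {"xyz": [0.003,0.002,0.055],"angular": [0,0,0]},
    {"xyz": [0.003,0.002,0.08],"angular": [0,0,0]},
    {"xyz": [0.003,0.002,0.095],"angular": [0,0,0]},
    {"xyz": [0.003,0.002,0.103],"angular": [0,0,0]},
    {"xyz": [0.003,0.002,0.106],"angular": [0,0,0]},
    {"xyz": [0.003,0.002,0.1065],"angular": [0,0,0]},
    {"xyz": [0.003,0.002,0.1065],"angular": [0,0,0]},
  ],
)

```text
clock: 30.95
position: [0.4892, 0.1559, 0.0735]
ee_rot: [0.733, 0.68, 0.001, 0.0]
ft_force: [0.3, 0.2, -2.6]
grip_width: 0.282
grasp_force: 70.0
```

Call:
carry_out(
  motion=[
    {"xyz": [0,0,0],"angular": [0,0,0]},
    {"xyz": [0,0,0],"angular": [0,0,0]},
    {"xyz": [0,0,0],"angular": [0,0,0]},
    {"xyz": [0,0,0],"angular": [0,0,0]},
    {"xyz": [0,0,-0.03],"angular": [0,0,0]},
    {"xyz": [0,0,-0.07],"angular": [0,0,0]},
    {"xyz": [0,0,-0.11],"angular": [0,0,0]},
    {"xyz": [0,0,-0.13],"angular": [0,0,0]},
    {"xyz": [0,0,-0.13],"angular": [0,0,0]},
  ],
  hand=1,
)

```text
clock: 31.85
position: [0.4903, 0.1564, 0.2059]
ee_rot: [0.733, 0.68, 0.003, 0.0]
ft_force: [-0.0, 0.2, -0.5]
grip_width: 1.0
grasp_force: 0.0
```

```bash
python3 - <<'E'
from h import *
state(); a=snap('wrist','w8.png')
print('cap corners pred',[proj(a,rk(x,y,.064)).round(1).tolist() for x,y in((-.019,.06),(.019,.06),(.019,-.056))])
print(rel(rk(-.04,.17,.22),85.6), 'open handle',crank(.05,.09))
im=a['img']; b=load('top'); s=snap('side')
o=np.zeros((480,800,3),np.uint8); o[:480,:400]=cv2.resize(im[40:400,180:480],(400,480)); o[:,400:]=cv2.resize(s['img'][130:260,220:328],(400,480),interpolation=cv2.INTER_CUBIC)
cv2.imwrite('pics/x8.png',o[:,:,::-1])
E
```

```text
31.85 [0.4903 0.1564 0.2059] grip 1.0 0.0 F [-0.   0.2 -0.5] th 4.319 0.144 q [-1.    0.1   0.65  1.82 -0.06  1.24 -0.41]
cap corners pred [[298.8, 157.3], [345.8, 157.3], [343.3, 286.9]]
([166.3, -42.2, -15.8], [0.2, -0.0, -89.9]) open handle [0.45411766 0.3240293  0.09      ]
```

View pics/x8.png

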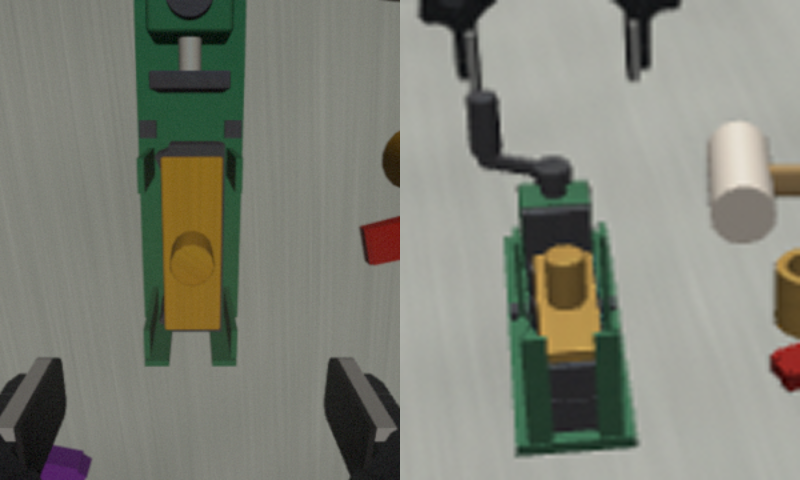

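The cap sits centred on the stack, with no overhang. For the crank I'll keep the closing line tangential and turn the tool with the crank, so the handle doesn't slide in the pads.

```bash
python3 - <<'E'
from h import *
print(rel(crank(.06,.21),61))
E
```

```text
([165.5, -47.0, -7.3], [0.0, -0.0, -65.3])
```

Call:
carry_out(
  motion=[
    {"xyz": [0.02,-0.006,0],"angular": [0,0,-8]},
    {"xyz": [0.04,-0.012,0],"angular": [0,0,-16]},
    {"xyz": [0.06,-0.018,0],"angular": [0,0,-24]},
    {"xyz": [0.08,-0.024,0],"angular": [0,0,-32]},
    {"xyz": [0.1,-0.03,0],"angular": [0,0,-40]},
    {"xyz": [0.12,-0.036,0],"angular": [0,0,-48]},
    {"xyz": [0.14,-0.041,0],"angular": [0,0,-56]},
    {"xyz": [0.1655,-0.047,0],"angular": [0,0,-64]},
    {"xyz": [0.1655,-0.047,0],"angular": [0,0,-65.3]},
    {"xyz": [0.1655,-0.047,0],"angular": [0,0,-65.3]},
  ],
)

```text
clock: 32.95
position: [0.4538, 0.3241, 0.2012]
ee_rot: [0.251, 0.968, -0.001, -0.001]
ft_force: [0.2, -0.5, -0.0]
grip_width: 0.999
grasp_force: 0.0
```

```bash
python3 - <<'E'
from h import *
state(); a=snap('wrist','w9.png')
for t in (0,.06,.15,.25): print(t,proj(a,crank(t,.128)).round(1))
print('hub',proj(a,rk(0,.148,.09)).round(1)); print(rel(crank(.06,.09),61))
E
```

```text
32.95 [0.4538 0.3241 0.2012] grip 0.999 0.0 F [ 0.2 -0.5 -0. ] th 0.048 0.0503 q [-1.09  0.21  0.44  1.7  -0.09  1.25  0.44]
0 [323.8 254.3]
0.06 [328.3 254.2]
0.15 [335.  254.5]
0.25 [342.4 255.5]
hub [327.9 294. ]
([0.4, 1.2, 111.6], [-0.1, -0.0, -0.2])
```

View pics/w9.png

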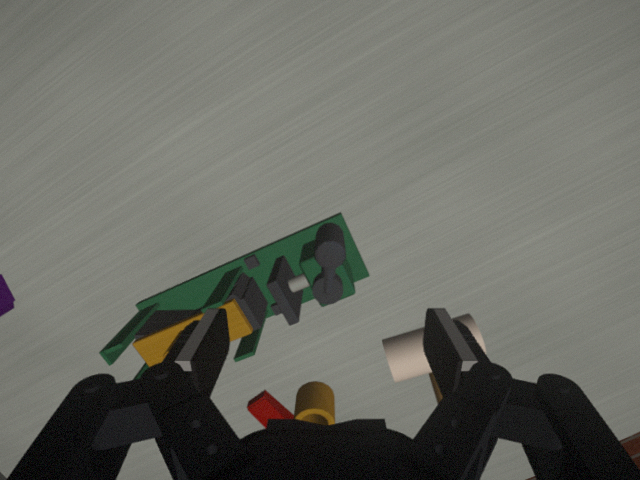

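The handle top is at (330,253) and the hub at (327,290), so th is about 0.07 and in line with the tool. Lowering and gripping.

Call:
carry_out(
  motion=[
    {"xyz": [0,0.001,0.04],"angular": [0,0,0]},
    {"xyz": [0,0.001,0.08],"angular": [0,0,0]},
    {"xyz": [0,0.001,0.1],"angular": [0,0,0]},
    {"xyz": [0,0.001,0.11],"angular": [0,0,0]},
    {"xyz": [0,0.001,0.11],"angular": [0,0,0]},
    {"xyz": [0,0.001,0.11],"angular": [0,0,0]},
  ],
)

```text
clock: 33.6
position: [0.4556, 0.3252, 0.0939]
ee_rot: [0.251, 0.968, 0.001, 0.0]
ft_force: [-0.1, 0.2, -1.2]
grip_width: 1.002
grasp_force: 0.0
```

Call:
carry_out(
  motion=[
    {"xyz": [0,0,0],"angular": [0,0,0]},
    {"xyz": [0,0,0],"angular": [0,0,0]},
    {"xyz": [0,0,0],"angular": [0,0,0]},
    {"xyz": [0,0,0],"angular": [0,0,0]},
    {"xyz": [0,0,0],"angular": [0,0,0]},
    {"xyz": [0,0,0],"angular": [0,0,0]},
    {"xyz": [0,0,0],"angular": [0,0,0]},
  ],
  hand=0,
  grip_force=30,
)

```text
clock: 34.3
position: [0.455, 0.3255, 0.0932]
ee_rot: [0.251, 0.968, 0.0, 0.0]
ft_force: [-1.9, 0.2, 5.7]
grip_width: 0.244
grasp_force: 29.4
```

```bash
python3 - <<'E'
from h import *
state(); o=get_obs(); z=o['position'][2]
for k in range(1,12):
    t=.06+.1*k*1.15; print(round(t,2),rel(crank(t,z),85.6+np.degrees(1.2-t)-90))
# second half, relative to th=t1 nominal pose
t1=.06+1.265; p0=crank(t1,z); R0=tooldown(85.6+np.degrees(1.2-t1)-90); print('second')
for k in range(1,12):
    t=t1+.1*k*1.08; print(round(t,2),rel(crank(t,z),85.6+np.degrees(1.2-t)-90,p0,R0))
E
```

```text
34.3 [0.455  0.3255 0.0932] grip 0.244 29.4 F [-1.9  0.2  5.7] th 0.084 0.0499 q [-1.06  0.32  0.42  1.82 -0.15  1.03  0.48]
0.17 ([-0.2, 4.5, 0.0], [0.0, -0.0, 6.6])
0.29 ([-1.2, 10.2, 0.0], [0.0, -0.0, 13.2])
0.41 ([-2.9, 15.7, 0.0], [0.0, -0.0, 19.8])
0.52 ([-5.1, 21.0, 0.0], [0.0, -0.0, 26.4])
0.64 ([-8.0, 26.0, 0.0], [0.0, -0.0, 33.0])
0.75 ([-11.4, 30.6, 0.0], [0.0, -0.0, 39.6])
0.86 ([-15.3, 34.8, 0.0], [0.0, -0.0, 46.2])
0.98 ([-19.6, 38.6, 0.0], [0.0, -0.0, 52.7])
1.09 ([-24.4, 41.8, 0.0], [0.0, -0.0, 59.3])
1.21 ([-29.5, 44.4, 0.0], [0.0, -0.0, 65.9])
1.32 ([-34.9, 46.5, 0.0], [0.0, -0.0, 72.5])
second
1.43 ([-0.3, 5.4, 0.0], [0.0, 0.0, 6.2])
1.54 ([-1.2, 10.7, 0.0], [0.0, 0.0, 12.4])
1.65 ([-2.6, 15.9, 0.0], [0.0, 0.0, 18.6])
1.76 ([-4.6, 20.9, 0.0], [0.0, 0.0, 24.8])
1.86 ([-7.1, 25.7, 0.0], [0.0, 0.0, 30.9])
1.97 ([-10.1, 30.2, 0.0], [0.0, 0.0, 37.1])
2.08 ([-13.6, 34.3, 0.0], [0.0, 0.0, 43.3])
2.19 ([-17.5, 38.0, 0.0], [0.0, 0.0, 49.5])
2.3 ([-21.8, 41.3, 0.0], [0.0, 0.0, 55.7])
2.41 ([-26.4, 44.1, 0.0], [0.0, 0.0, 61.9])
2.51 ([-31.3, 46.4, 0.0], [0.0, 0.0, 68.1])
```

Well centred, at radius 49.9. Winding the first half.

Call:
carry_out(
  motion=[
    {"xyz": [0,0.0045,0],"angular": [0,0,6.6]},
    {"xyz": [-0.001,0.01,0],"angular": [0,0,13.2]},
    {"xyz": [-0.003,0.0155,0],"angular": [0,0,19.8]},
    {"xyz": [-0.005,0.021,0],"angular": [0,0,26.4]},
    {"xyz": [-0.008,0.026,0],"angular": [0,0,33]},
    {"xyz": [-0.0115,0.0305,0],"angular": [0,0,39.6]},
    {"xyz": [-0.0155,0.035,0],"angular": [0,0,46.2]},
    {"xyz": [-0.0195,0.0385,0],"angular": [0,0,52.7]},
    {"xyz": [-0.0245,0.042,0],"angular": [0,0,59.3]},
    {"xyz": [-0.0295,0.0445,0],"angular": [0,0,65.9]},
    {"xyz": [-0.035,0.0465,0],"angular": [0,0,72.5]},
    {"xyz": [-0.035,0.0465,0],"angular": [0,0,72.5]},
  ],
)

```text
clock: 35.5
position: [0.5099, 0.3498, 0.0933]
ee_rot: [0.776, 0.631, 0.002, 0.0]
ft_force: [4.9, 3.2, 1.2]
grip_width: 0.245
grasp_force: 30.0
```

```bash
python3 - <<'E'
from h import *
state(); z=get_obs()['position'][2]
for t in (2.3,2.45): print(rel(crank(t,z),85.6+np.degrees(1.2-t)-90))
E
```

```text
35.5 [0.5099 0.3498 0.0933] grip 0.245 30.0 F [4.9 3.2 1.2] th 1.357 0.051 q [-1.18  0.49  0.65  1.67 -0.32  1.09 -0.64]
([-22.8, 39.9, 0.1], [0.1, -0.2, 55.7])
([-29.3, 43.6, 0.1], [0.1, -0.2, 64.2])
```

Smooth, at th 1.36 with under 6 N. Second half, with a slight overshoot to the stop.

Call:
carry_out(
  motion=[
    {"xyz": [0,0.0055,0],"angular": [0,0,6.2]},
    {"xyz": [-0.001,0.0105,0],"angular": [0,0,12.4]},
    {"xyz": [-0.0025,0.016,0],"angular": [0,0,18.6]},
    {"xyz": [-0.0045,0.021,0],"angular": [0,0,24.8]},
    {"xyz": [-0.007,0.0255,0],"angular": [0,0,31]},
    {"xyz": [-0.01,0.03,0],"angular": [0,0,37]},
    {"xyz": [-0.0135,0.0345,0],"angular": [0,0,43.3]},
    {"xyz": [-0.0175,0.038,0],"angular": [0,0,49.5]},
    {"xyz": [-0.022,0.0415,0],"angular": [0,0,55.7]},
    {"xyz": [-0.0265,0.044,0],"angular": [0,0,62]},
    {"xyz": [-0.029,0.0455,0],"angular": [0,0,65]},
    {"xyz": [-0.029,0.0455,0],"angular": [0,0,65]},
  ],
)

```text
clock: 36.7
position: [0.547, 0.3146, 0.0932]
ee_rot: [0.993, 0.117, 0.001, -0.002]
ft_force: [1.2, 8.8, 1.5]
grip_width: 0.252
grasp_force: 30.7
```

```bash
python3 - <<'E'
from h import *
state(); z=get_obs()['position'][2]
print(rel(crank(2.55,z),85.6+np.degrees(1.2-2.45)-90))
E
```

```text
36.7 [0.547  0.3146 0.0932] grip 0.252 30.7 F [1.2 8.8 1.5] th 2.407 0.051 q [-1.24  0.6   0.89  1.64 -0.5   1.14 -1.56]
([-1.1, 7.2, -0.0], [-0.2, -0.1, -0.5])
```

Call:
carry_out(
  motion=[
    {"xyz": [0,0.002,0],"angular": [0,0,0]},
    {"xyz": [0,0.004,0],"angular": [0,0,0]},
    {"xyz": [0,0.004,0],"angular": [0,0,0]},
    {"xyz": [0,0,0],"angular": [0,0,0]},
    {"xyz": [0,0,0],"angular": [0,0,0]},
  ],
)

```text
clock: 37.2
position: [0.547, 0.3146, 0.0933]
ee_rot: [0.993, 0.118, 0.001, -0.002]
ft_force: [1.4, 9.6, 1.0]
grip_width: 0.249
grasp_force: 30.7
```

Call:
carry_out(
  motion=[
    {"xyz": [0,0,0],"angular": [0,0,0]},
    {"xyz": [0,0,0],"angular": [0,0,0]},
    {"xyz": [0,0,0],"angular": [0,0,0]},
    {"xyz": [0,0,0],"angular": [0,0,0]},
    {"xyz": [0,0,0],"angular": [0,0,0]},
    {"xyz": [0,0,-0.04],"angular": [0,0,0]},
    {"xyz": [0,0,-0.09],"angular": [0,0,0]},
    {"xyz": [0,0,-0.14],"angular": [0,0,0]},
    {"xyz": [0,0,-0.14],"angular": [0,0,0]},
  ],
  hand=1,
)

```text
clock: 38.1
position: [0.5497, 0.3116, 0.2398]
ee_rot: [0.993, 0.117, 0.004, -0.002]
ft_force: [0.2, 0.4, -0.2]
grip_width: 0.998
grasp_force: 0.0
```

```bash
python3 - <<'E'
from h import *
state(); a=snap('wrist'); t=snap('top'); s=snap('side')
# dark handle/hub blobs in top & side; compare with predictions
for th in (2.1,2.25,2.4): print(th,'wrist',proj(a,crank(th,.128)).round(1),'side',proj(s,crank(th,.128)).round(1),'top',proj(t,crank(th,.128)).round(1))
h=cv2.cvtColor(a['img'],cv2.COLOR_RGB2HSV); m=cv2.inRange(h,np.array([0,0,0]),np.array([179,120,95])); c0=proj(a,crank(2.4,.128)).astype(int)
x0,y0=c0-45; w=m[y0:y0+90,x0:x0+90]; k=max(cv2.findContours(w,0,1)[0],key=cv2.contourArea); print('wrist blob',cv2.boundingRect(k),'at',x0,y0,cv2.contourArea(k))
# side: handle
hs=cv2.cvtColor(s['img'],cv2.COLOR_RGB2HSV); ms=cv2.inRange(hs,np.array([0,0,0]),np.array([179,120,80])); c1=proj(s,crank(2.4,.118)).astype(int); print(c1)
for r in range(c1[1]-12,c1[1]+20,3): print(r,''.join('#' if v else '.' for v in ms[r,c1[0]-30:c1[0]+25]))
# cap
for b in blobs(t,(12,110,60),(32,255,255),.064,box=(180,250,300,340)): print('cap',b[0],b[1],rect(b[2]),RO*1000)
shoes()
E
```

```text
38.1 [0.5497 0.3116 0.2398] grip 0.998 0.0 F [ 0.2  0.4 -0.2] th 2.476 0.0529 q [-1.29  0.47  0.98  1.48 -0.4   1.39 -1.63]
2.1 wrist [302.5 242.2] side [273.7 151.9] top [163.8 268.8]
2.25 wrist [311.6 239.6] side [275.5 152.9] top [166.6 267.3]
2.4 wrist [321.1 238.4] side [277. 154.] top [169.6 266.2]
wrist blob (16, 15, 74, 75) at 276 193 3920.5
[277 157]
145 .......................................................
148 .......................................................
151 .......................................................
154 ............................######.....................
157 ...........................########....................
160 ............................#######....................
163 ............................#######....................
166 ............................#######....................
169 ............................#######....................
172 .......................###########.....................
175 .........#################.............................
cap [241. 294.] 691.0 [488.6 154.4 117.3  38.1  85.7] [486.7 152.6]
```

```bash
python3 - <<'E'
from h import *
t=load('top'); s=load('side')
for b in blobs(t,(0,0,0),(179,110,75),.028,amin=300,amax=1500,box=(275,130,520,400)): print('dark',b[0],b[1],rect(b[2]))
h=cv2.cvtColor(s['img'],cv2.COLOR_RGB2HSV)
for z in (.014,.02,.026,.038,.044,.05,.060): 
    p=proj(s,rk(0,-.0665,z)).round().astype(int); print(z,p,h[p[1],p[0]])
print([ (r,h[r,proj(s,rk(0,-.0665,.03)).astype(int)[0]].tolist()) for r in range(215,246,2)])
for b in blobs(s,(12,110,60),(32,255,255),.064,box=(200,150,320,260),amin=60): print('cap side',b[0],b[1],rect(b[2]))
E
```

```text
dark [460. 299.] 529.0 [ 490.1 -397.9  126.1   46.7   -3.4]
0.014 [266 246] [135  13  38]
0.02 [266 244] [120   7  38]
0.026 [266 242] [130  19  40]
0.038 [266 237] [135  13  39]
0.044 [265 235] [120  13  40]
0.05 [265 233] [120  19  40]
0.06 [265 229] [105  25  82]
[(215, [19, 149, 180]), (217, [20, 149, 182]), (219, [20, 149, 183]), (221, [20, 149, 182]), (223, [20, 149, 182]), (225, [20, 148, 188]), (227, [19, 151, 91]), (229, [105, 25, 82]), (231, [120, 13, 40]), (233, [120, 19, 40]), (235, [120, 13, 40]), (237, [135, 13, 38]), (239, [130, 20, 39]), (241, [130, 20, 39]), (243, [130, 20, 38]), (245, [120, 7, 39])]
cap side [264. 213.] 435.5 [489.2 152.7 132.9  38.8  86.1]
```

The stack's shoe ends sit at the stops on both levels with the cap on top, and the chipped shoe is in the tray. Handing in.

```bash
python3 -c "
from workcell import *
print(hand_in())"
```

```text
the job is handed in; nothing more can be done
None
```

The job is handed in, though the result came back without a verdict: both whole shoes are stacked in the rack with the cap on top, the crank is wound to its home stop (about 2.4 rad), and the chipped shoe is in the scrap tray.

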